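# Change the microscope bench over to a pellet sample

## Task

Change the microscope bench over to the next sample: put the finished resin mounts away in the open drawer, the red ones on the red felt and the black ones on the black felt, polished faces up, and push the drawer fully shut. Pour all the iron-ore pellets out of the steel cup into the white dish, which stays standing on the round stage, then stand the empty cup upright in the middle of its cork mat. The lens and the cleaner bottle are to be left where they stand.

Things in the scene. Friction and masses are not known exactly. Their poses are not given: they have to be found in the camera images.
- unit_drawer0 (a joint): How far the drawer stands open, m: 0 fully shut, 0.18 the most. It slides front to back with about 1 N of friction, stays where it is left and is shut by pushing its front or its handle bar. The unit is a fixed ivory steel box, 260 deep, 280 wide, 85 high, whose white front faces roughly towards the robot.
- felt_red (a point): Point on the floor of the red-felt compartment, mid-width, 50 behind its front wall, 22 above the bench; x points the way the drawer shuts, y left seen from the robot. The floor reaches 50 to -x, 165 to +x, 57 to each side; walls 36 to 41 high, front panel 50. The panel's outer face is 71 to -x; the unit's 85-high top covers what lies further behind that face than the drawer is open. Moves with it.
- felt_black (a point): The same point of the black-felt compartment, same size and axes; it lies 120 to the right of felt_red (towards -y), beyond a thin divider 36 high. Moves with the drawer.
- unit_drawer0_handle (a point): Middle of the drawer's steel handle: a level bar about 10 thick and 120 long across the front (along y), standing 35 out from the front panel, about 47 above the bench. Axes as felt_red. Moves with the drawer.
- stage_top (a point): Centre of the top of the round black microscope stage: a knurled disc 160 across, its top 85 above the bench, on a foot and a square black base plate 180 x 180 x 10. Fixed.
- dish_mid (a point): Centre of the loose white porcelain dish that stands on the stage, on its axis and half-way up (20 above its underside). 120 across at the rim, 92 at the foot, 40 high, wall 4, inner floor 5 above its underside. 300 g.
- mat_top (a point): Centre of the top of the round cork mat, 100 across and 3 thick, fixed to the bench. Further from the robot, its near side 95 to 200 beyond this point, stands a fixed blue-green carton of lens tissues, 55 high, that is not needed.
- cup_mid (a point): Centre of the loose steel sample cup, on its axis and half-way up (37.5 above its underside); z points out of its mouth. 75 high, 62 across at the foot and 66 at the rim, wall 3, no handle. 120 g empty. It starts on the cork mat holding the pellets.
- lens_mid (a point): Centre of a black microscope lens standing on the bench, 46 across and 58 high. To be left alone.
- cleaner_mid (a point): Centre of a small green bottle of lens cleaner with a blue cap, 42 across and 95 high. To be left alone.
- red1_mid (a point): Centre of a red resin mount (a cylinder 32 across and 25 high, about 45 g), half-way up; its z axis points out of the polished face, a round grey metal section. Three red mounts exist; some may be absent.
- red2_mid (a point): Centre of a red resin mount (a cylinder 32 across and 25 high, about 45 g), half-way up; its z axis points out of the polished face, a round grey metal section. Three red mounts exist; some may be absent.
- red3_mid (a point): Centre of a red resin mount (a cylinder 32 across and 25 high, about 45 g), half-way up; its z axis points out of the polished face, a round grey metal section. Three red mounts exist; some may be absent.
- black1_mid (a point): Centre of a black resin mount (a cylinder 32 across and 25 high, about 45 g), half-way up; its z axis points out of the polished face, a round grey metal section. Three black mounts exist; some may be absent.
- black2_mid (a point): Centre of a black resin mount (a cylinder 32 across and 25 high, about 45 g), half-way up; its z axis points out of the polished face, a round grey metal section. Three black mounts exist; some may be absent.
- black3_mid (a point): Centre of a black resin mount (a cylinder 32 across and 25 high, about 45 g), half-way up; its z axis points out of the polished face, a round grey metal section. Three black mounts exist; some may be absent.
- pellet1_mid (a point): Centre of a brown iron-ore pellet, a ball 17 across, 10 g. It starts in the steel cup. Eight exist; some may be absent.
- pellet2_mid (a point): Centre of a brown iron-ore pellet, a ball 17 across, 10 g. It starts in the steel cup. Eight exist; some may be absent.
- pellet3_mid (a point): Centre of a brown iron-ore pellet, a ball 17 across, 10 g. It starts in the steel cup. Eight exist; some may be absent.
- pellet4_mid (a point): Centre of a brown iron-ore pellet, a ball 17 across, 10 g. It starts in the steel cup. Eight exist; some may be absent.
- pellet5_mid (a point): Centre of a brown iron-ore pellet, a ball 17 across, 10 g. It starts in the steel cup. Eight exist; some may be absent.
- pellet6_mid (a point): Centre of a brown iron-ore pellet, a ball 17 across, 10 g. It starts in the steel cup. Eight exist; some may be absent.
- pellet7_mid (a point): Centre of a brown iron-ore pellet, a ball 17 across, 10 g. It starts in the steel cup. Eight exist; some may be absent.
- pellet8_mid (a point): Centre of a brown iron-ore pellet, a ball 17 across, 10 g. It starts in the steel cup. Eight exist; some may be absent.

How it is judged:
On the way, in this order (a step that is already met when the one before it is completed fails the run):
1. The cup is tipped over the dish to pour (angle between cup_mid's own z axis and vertical above 1.2 rad and horizontal distance between cup_mid and dish_mid below 0.13 m and height (world z) of cup_mid above 0.12 m), for 0.2 s.
2. The cup stands upright on its cork mat again (horizontal distance between cup_mid and mat_top below 0.03 m and angle between cup_mid's own z axis and vertical below 0.12 rad and height (world z) of cup_mid below 0.046 m), for 0.2 s.
At the end, for the whole second after the job is handed in: All mounts present lie face up (0.3 rad) on the felt of their colour, drawer shut to 8 mm, all pellets present in the dish, which stands on the stage within 35 mm of its centre, cup upright within 30 mm of the middle of the cork mat (all of step 2 and x of red1_mid in the frame of felt_red between -0.05 and 0.165 m and y of red1_mid in the frame of felt_red between -0.058 and 0.058 m and z of red1_mid in the frame of felt_red between 0 and 0.03 m and angle between each of red1_mid, red2_mid, red3_mid, black1_mid, black2_mid, black3_mid's own z axis and vertical below 0.3 rad and x of red2_mid in the frame of felt_red between -0.05 and 0.165 m and y of red2_mid in the frame of felt_red between -0.058 and 0.058 m and z of red2_mid in the frame of felt_red between 0 and 0.03 m and x of red3_mid in the frame of felt_red between -0.05 and 0.165 m and y of red3_mid in the frame of felt_red between -0.058 and 0.058 m and z of red3_mid in the frame of felt_red between 0 and 0.03 m and x of black1_mid in the frame of felt_black between -0.05 and 0.165 m and y of black1_mid in the frame of felt_black between -0.058 and 0.058 m and z of black1_mid in the frame of felt_black between 0 and 0.03 m and x of black2_mid in the frame of felt_black between -0.05 and 0.165 m and y of black2_mid in the frame of felt_black between -0.058 and 0.058 m and z of black2_mid in the frame of felt_black between 0 and 0.03 m and x of black3_mid in the frame of felt_black between -0.05 and 0.165 m and y of black3_mid in the frame of felt_black between -0.058 and 0.058 m and z of black3_mid in the frame of felt_black between 0 and 0.03 m and value of joint unit_drawer0 below 0.008 m and horizontal distance between each of pellet1_mid, pellet2_mid, pellet3_mid, pellet4_mid, pellet5_mid, pellet6_mid, pellet7_mid, pellet8_mid and dish_mid below 0.056 m and z of pellet1_mid in the frame of dish_mid between -0.02 and 0.03 m and z of pellet2_mid in the frame of dish_mid between -0.02 and 0.03 m and z of pellet3_mid in the frame of dish_mid between -0.02 and 0.03 m and z of pellet4_mid in the frame of dish_mid between -0.02 and 0.03 m and z of pellet5_mid in the frame of dish_mid between -0.02 and 0.03 m and z of pellet6_mid in the frame of dish_mid between -0.02 and 0.03 m and z of pellet7_mid in the frame of dish_mid between -0.02 and 0.03 m and z of pellet8_mid in the frame of dish_mid between -0.02 and 0.03 m and horizontal distance between dish_mid and stage_top below 0.035 m and angle between dish_mid's own z axis and vertical below 0.12 rad and height (world z) of dish_mid above 0.095 m); the robot touches nothing.
It fails at once if The lens was moved by more than 30 mm (distance of lens_mid from where it was at the start of the episode above 0.03 m).
It fails at once if The cleaner bottle was moved by more than 30 mm (distance of cleaner_mid from where it was at the start of the episode above 0.03 m).
Of red1, red2, red3, black1, black2, black3 only 4 to 6 are there at a start; the rules pass over those that are not, and their reading is None.
Of pellet1, pellet2, pellet3, pellet4, pellet5, pellet6, pellet7, pellet8 only 6 to 8 are there at a start; the rules pass over those that are not, and their reading is None.
At some moment in a run one of red1, red2, red3, black1, black2, black3 may be knocked a few centimetres aside while the robot is not near it.
It also fails if it takes over 210 s, if anything falls off the work surface, if the arm or the gripper's body presses on something with over 40 N, if the wrist force passes 120 N, or if a joint passes its speed limit or range.

## Robot

A 6-joint arm with a two-finger parallel gripper is mounted at the origin on the work surface. World frame = base frame: x ahead of the robot, y to its left, z up, the work surface at z = 0. Lengths are in m, angles in rad, forces in N, time in s.
With the tool pointing down it reaches from about 0.25 to 0.775 m from the base axis. Payload 4 kg.
Tool frame: the origin (TCP) lies at the centre of the arm's flange, where the gripper is bolted on; the fingertips stand 199 mm ahead of it and the grasp point (between the pads) lies 180 mm ahead of it; z points along the fingers, y is the line along which they close (so a half turn about z gives the same grasp; the last joint's range is limited). The gripper opens to 94 mm and grips with 3 to 60 N. Pads are 16 mm wide; open, the fingers measure 119 mm over their backs; the gripper's body (75 mm by 177 mm) begins 78 mm behind the grasp point.
Start: joints at [1.228, 0.087, 1.371, -0, 1.684, -0.103], TCP at [0.131, 0.534, 0.405] pointing down, gripper open.
Joint ranges: [-3.1, 3.1], [-0.76, 2.03], [0.27, 2.55], [-1.08, 4.22], [0.17, 2.65], [-2.57, 2.57]. Speed limits (rad/s): [2.79, 2.79, 3.14, 3.14, 3.14, 3.14].

## Interface

Orientations are given as [roll, pitch, yaw] about the fixed x, y, z axes, in that order (R = Rz(yaw) Ry(pitch) Rx(roll)).
In Python, from bench import robot, eyes, models gives the robot as it stands.
- The arm moves only by the tool step_arm, never from a script. Its argument "commands" is a list that holds one entry, the list of rows, each a list of 7 numbers: the shift along the tool's x, y, z in mm, then the turn, a rotation vector about the tool's x, y, z in rad, then the finger opening in mm, from 0 to 94. In form: [[[tx, ty, tz, wx, wy, wz, gripper], ...]]. A call has 1 to 20 rows; each row shifts and turns the commanded pose from where the row before left it, along the tool's axes as they then stand; what a row does not reach is not made up. A row lasts 1/8 s, in which the tool goes at most 62.5 mm and 10.7 degrees, less where a joint would pass 70% of its speed; a pose out of reach is approached as far as the arm can. A call is refused whole if a number of a shift passes 62.5 or a number of a turn 0.188, either way. A call with a gripper value outside its range is refused whole. The fingers move at their own pace and stop on an object; the grip force is fixed at half the most. Time passes only in rows, so rows that do not move let the fingers close. It gives the time, the measured TCP pose, the force, the opening and the grip force at its end, in the units of the state.
- robot.get_obs(): the state, without advancing time (a new reading comes with each control period).
- eyes.snapshot(name): name is "scene" or "top"; returns a dict with "color" (480x640x3 uint8, red, green, blue), "camera_matrix" (3x3 intrinsics, pixels), "D" ([k1, k2, p1, p2, k3] as OpenCV has them; the pictures are not rectified), "eye" and "rotation" of the camera in the world. Camera axes: x right, y up, looking along -z (the intrinsics and any distortion apply to the point x, -y, -z); pixel columns grow to the right and rows downward; lengths in m; the calibration is good to about 2 mm. A picture is of the moment at which its call begins. There is no depth.
- robot.close_job(): hands the job in; it is judged then, once.
Trained networks look in a picture, given as the dict that the camera call returned (one of the last four; its "shot" number tells which), for a name from the list of things; names that differ only in an ending like _2 or _b are one class to them, and where a whole thing is asked for, a point or a joint stands for the part that bears it (a point fixed in the world has none). Each returns a list of dicts, best first, with "confidence" (0 to 1); they miss things now and then, are a little off and sometimes report something else, mostly with a low value. They report only what shows in the picture. A call takes as long as a camera call.
- models.masks_of(picture, query): "mask" (480x640 bool, what is visible of it) and "xy" ([column, row] in pixels, amid what is visible of it).
- models.tip_of(picture, query): "xy" ([column, row] in pixels: a listed point, or the origin of a listed thing).
The state is a dict: "time": time; "joint_positions": joint angles; "qvel": joint speeds; "joint_torque": joint torques, N m; "tool_pos": TCP position; "ee_rot": TCP orientation; "wrist_force": force on the tool from outside, world axes, zero at the start; "wrist_torque": the same for the moment, N m; "width": finger opening in m; "finger_force": force on a finger pad.
Only numpy, scipy, OpenCV 4.12 (cv2) and the standard library are available. Lean on these libraries where they do the work, as an engineer would, in place of code of your own. Each camera call takes 0.05 s, during which the arm holds its last target. There are 200 camera calls.

## Working session

There is one attempt and no reset: what is moved stays moved. The work goes in short steps, Python scripts to look and compute and a tool call to move; the robot and the scene stay as the last step left them, time stands still between calls to the robot, and variables do not carry over. Pictures are saved under pics/ and viewed, at most 14 in all, crops included, and the job is handed in when it is done.

Besides the shell and the picture viewer there is one more tool, called after "Call:" by a JSON object that holds its "op" and its "data". step_arm: Moves the arm, as the interface text tells. Its arguments: {"type":"object","properties":{"commands":{"type":"array"}},"required":["commands"]}

```bash
ls; mkdir -p pics
cat > h.py <<'E'
import numpy as np, cv2
from bench import robot, eyes, models
def snap(n,save=None):
    p=eyes.snapshot(n)
    if save: cv2.imwrite('pics/'+save,p['color'][:,:,::-1])
    return p
def ray(p,xy):
    u=cv2.undistortPoints(np.array([[xy]],float),np.array(p['camera_matrix']),np.array(p['D']))[0,0]
    return np.array(p['eye']),np.array(p['rotation'])@np.array([u[0],-u[1],-1.])
def at(p,xy,z):
    e,d=ray(p,xy); return e+d*(z-e[2])/d[2]
def proj(p,X):
    c=np.array(p['rotation']).T@(np.array(X)-np.array(p['eye']))
    c=c*[1,-1,-1]
    return cv2.projectPoints(c[None],np.zeros(3),np.zeros(3),np.array(p['camera_matrix']),np.array(p['D']))[0].ravel()
E
python3 - <<'E'
from h import *
o=robot.get_obs(); print({k:np.round(v,3).tolist() for k,v in o.items()})
for n in('scene','top'):
    p=snap(n,n+'1.png'); print(n,np.round(p['eye'],3),np.round(p['rotation'],3).tolist())
    for q,z in [('felt_red',.022),('felt_black',.022),('unit_drawer0_handle',.047),('stage_top',.085),('dish_mid',.105),('mat_top',.003),('cup_mid',.0405),('lens_mid',.029),('cleaner_mid',.0475),('red1_mid',.0125),('black1_mid',.0125)]:
        for r in models.tip_of(p,q):
            if r['confidence']>.2: print(q,round(r['confidence'],2),np.round(r['xy']),np.round(at(p,r['xy'],z),3))
E
```

```text
pics
{'time': 0.0, 'joint_positions': [1.228, 0.088, 1.372, -0.0, 1.684, -0.103], 'qvel': [-0.001, -0.0, 0.001, -0.001, -0.001, 0.0], 'joint_torque': [0.001, -34.017, -30.244, 0.072, 0.033, -0.0], 'tool_pos': [0.131, 0.534, 0.404], 'ee_rot': [-3.139, -0.0, 2.902], 'wrist_force': [0.697, 0.158, -0.927], 'wrist_torque': [0.024, 0.032, 0.031], 'finger_force': 0.0, 'width': 0.094}
scene [1.06  0.459 0.636] [0.909, 0.004, 2.331]Traceback (most recent call last):
  File "<stdin>", line 7, in <module>
  File "h.py", line 11, in at
    e,d=ray(p,xy); return e+d*(z-e[2])/d[2]
                                       ~^^^
IndexError: invalid index to scalar variable.
```

```bash
sed -i "s/np.array(p\['rotation'\])/Rot.from_euler('xyz',p['rotation']).as_matrix()/; 1a from scipy.spatial.transform import Rotation as Rot" h.py
cat > look.py <<'E'
from h import *
def look(n,save=None,qs=None):
    p=snap(n,save)
    for q,z in [('felt_red',.022),('felt_black',.022),('unit_drawer0_handle',.047),('stage_top',.085),('dish_mid',.105),('mat_top',.003),('cup_mid',.0405),('lens_mid',.029),('cleaner_mid',.0475),('red1_mid',.0125),('black1_mid',.0125)]:
        if qs and q not in qs: continue
        for r in models.tip_of(p,q):
            if r['confidence']>.2: print(n,q,round(r['confidence'],2),np.round(r['xy']),np.round(at(p,r['xy'],z),3))
    return p
E
python3 - <<'E'
from look import *
for n in('scene','top'): p=look(n,n+'1.png'); print(p['eye'],p['rotation'])
E
```

```text
scene felt_red 0.62 [240. 263.] [ 0.641 -0.148  0.022]
scene felt_black 0.88 [258. 229.] [ 0.543 -0.21   0.022]
scene felt_black 0.42 [338. 385.] [0.721 0.179 0.022]
scene felt_black 0.38 [356. 284.] [0.532 0.055 0.022]
scene unit_drawer0_handle 0.62 [301. 241.] [ 0.532 -0.088  0.047]
scene dish_mid 0.92 [479. 331.] [0.557 0.306 0.105]
scene mat_top 0.72 [297. 310.] [0.64  0.009 0.003]
scene cup_mid 0.9 [293. 296.] [0.646 0.007 0.04 ]
scene cup_mid 0.48 [472. 274.] [0.379 0.206 0.04 ]
scene lens_mid 0.85 [340. 387.] [0.726 0.186 0.029]
scene cleaner_mid 0.7 [474. 272.] [0.379 0.209 0.047]
scene cleaner_mid 0.6 [336. 385.] [0.737 0.189 0.047]
scene black1_mid 0.88 [412. 286.] [0.456 0.13  0.012]
[1.05959545 0.45908671 0.63622105] [0.90936589 0.00353339 2.33102483]
top felt_red 0.87 [369. 206.] [ 0.641 -0.154  0.022]
top felt_black 0.76 [397. 251.] [ 0.532 -0.215  0.022]
top dish_mid 0.57 [165. 234.] [0.56  0.307 0.105]
top mat_top 0.96 [304. 209.] [ 0.639 -0.001  0.003]
top mat_top 0.58 [301. 203.] [0.654 0.008 0.003]
top mat_top 0.25 [215. 317.] [0.384 0.208 0.003]
top cup_mid 0.66 [300. 203.] [0.644 0.009 0.04 ]
top lens_mid 0.72 [226. 174.] [0.721 0.186 0.029]
top lens_mid 0.67 [312. 212.] [ 0.626 -0.018  0.029]
top cleaner_mid 0.69 [212. 319.] [0.376 0.207 0.048]
top red1_mid 0.46 [284. 256.] [0.526 0.048 0.012]
top black1_mid 0.47 [253. 292.] [0.44  0.119 0.012]
[ 0.28020992 -0.01406002  1.42910837] [ 0.1975557  -0.0129323  -1.57975635]
```

View pics/scene1.png

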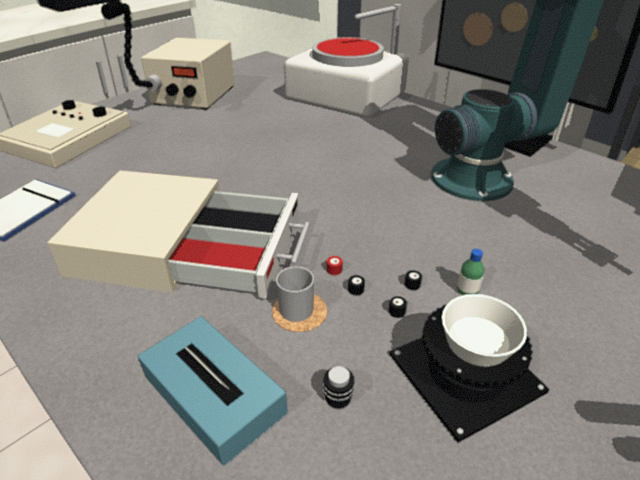

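View pics/top1.png

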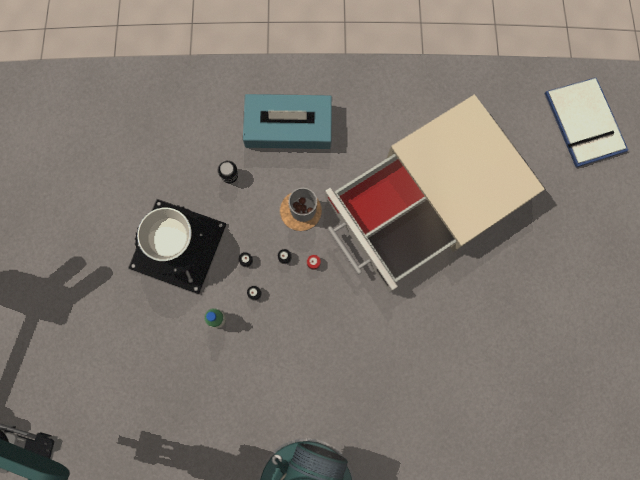

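Run:
```python
from h import *
a=cv2.imread('pics/scene1.png'); b=cv2.imread('pics/top1.png')
A=cv2.resize(a[235:335,270:450],(800,444),interpolation=cv2.INTER_CUBIC)
cv2.imwrite('pics/c1.png',A)
B=cv2.resize(b[145:335,125:475],(800,434),interpolation=cv2.INTER_CUBIC)
cv2.imwrite('pics/c2.png',B)
p=snap('top');s=snap('scene')
for q,z in(('red1_mid',.0125),('black1_mid',.0125),('felt_red',0),('unit_drawer0',0)):
  for c in(p,s):
    for r in models.masks_of(c,q):
        if r['confidence']>.2:
            m=r['mask'];ys,xs=np.where(m); print(c is p,q,round(r['confidence'],2),np.round(r['xy']),m.sum(),xs.min(),xs.max(),ys.min(),ys.max(),np.round(at(c,[xs.mean(),ys.mean()],.0125),3))
```

```text
True black1_mid 0.66 [251. 295.] 170 247 261 286 300 [0.438 0.117 0.012]
False black1_mid 0.79 [412. 284.] 311 405 422 270 290 [0.439 0.12  0.012]
False black1_mid 0.51 [483. 329.] 4597 442 526 295 365 [0.461 0.281 0.012]
True felt_red 0.82 [392. 223.] 9369 325 454 155 291 [ 0.606 -0.2    0.012]
False felt_red 0.96 [240. 242.] 9986 169 308 191 297 [ 0.594 -0.216  0.012]
False felt_red 0.24 [464. 381.] 9460 390 548 307 442 [0.576 0.315 0.012]
True unit_drawer0 0.84 [387. 222.] 9409 325 455 155 290 [ 0.606 -0.2    0.012]
True unit_drawer0 0.25 [227. 169.] 365 218 237 161 183 [0.732 0.184 0.012]
False unit_drawer0 0.63 [238. 243.] 10059 168 308 191 297 [ 0.594 -0.216  0.012]
```

View pics/c1.png

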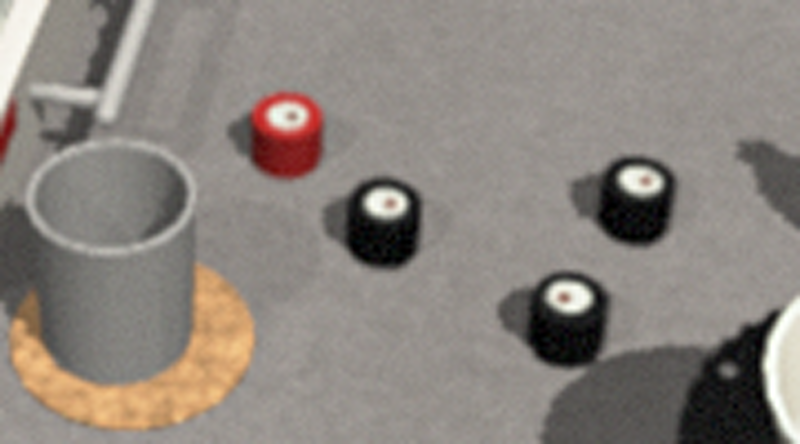

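View pics/c2.png

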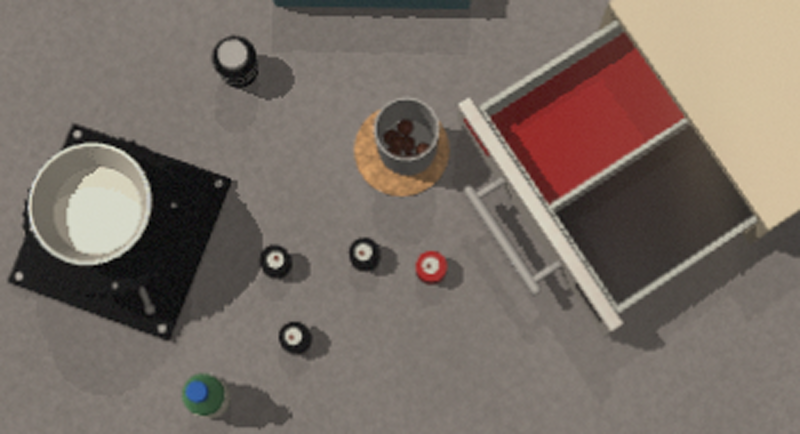

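```bash
cat > mounts.py <<'E'
from h import *
def mounts(p,ws=((.35,.62),(-.12,.22))):
    # bright face discs on dark/red bodies: components of bright, neutral pixels of right size
    im=p['color'].astype(int); g=((im.min(2)>165)).astype(np.uint8)
    n,l,s,c=cv2.connectedComponentsWithStats(g)
    out=[]
    for i in range(1,n):
        if 12<s[i,4]<160 and max(s[i,2:4])<20:
            X=at(p,c[i],.025)
            if ws[0][0]<X[0]<ws[0][1] and ws[1][0]<X[1]<ws[1][1]:
                x,y=np.round(c[i]).astype(int); patch=im[max(y-8,0):y+9,max(x-8,0):x+9].reshape(-1,3)
                red=((patch[:,0]>2*patch[:,1])&(patch[:,0]>90)).sum(); blk=(patch.max(1)<60).sum()
                col=im[l==i].mean(0)
                out.append((np.round(X,4),'red' if red>30 else 'black' if blk>30 else '?',s[i,4],np.round(c[i]),np.round(col)))
    return out
E
python3 - <<'E'
from mounts import *
from look import look
for n in('top','scene'):
    p=snap(n)
    for m in mounts(p,((.35,.62),(-.2,.22))): print(n,m)
t=snap('top')
f=lambda u,v,z:np.round(at(t,[u*.4375+125-.28,v*.4378+145-.28],z),3)
print('plate',[f(*q,.01) for q in((75,127),(230,180),(165,338),(12,280))], np.mean([f(*q,.01) for q in((75,127),(230,180),(165,338),(12,280))],0))
print('panel outer top',f(462,105,.072),f(612,327,.072)); print('unit front edge top',f(612,5,.085),f(768,230,.085))
print('handle',f(470,190,.047),f(536,290,.047)); print('divider',f(552,207,.058),f(685,122,.058))
print('dish rim',f(91,204,.125))
print('cup rim',f(407,132,.078),'mat',f(402,150,.003),f(357,150,.003),f(447,150,.003),'bot',f(204,394,.09),'lens',f(234,57,.058))
E
```

```text
top (array([ 0.5851, -0.1662,  0.025 ]), 'red', np.int32(23), array([375., 229.]), array([189., 187., 172.]))
top (array([0.5258, 0.0466, 0.025 ]), 'black', np.int32(17), array([284., 254.]), array([191., 189., 174.]))
top (array([0.5155, 0.1386, 0.025 ]), 'black', np.int32(16), array([244., 259.]), array([193., 191., 176.]))
top (array([ 0.5119, -0.0212,  0.025 ]), 'red', np.int32(17), array([314., 260.]), array([192., 188., 173.]))
top (array([0.4409, 0.117 , 0.025 ]), 'black', np.int32(21), array([253., 291.]), array([194., 192., 176.]))
scene (array([ 0.5677, -0.0996,  0.025 ]), '?', np.int32(37), array([284., 255.]), array([192., 189., 183.]))
scene (array([ 0.5118, -0.0172,  0.025 ]), 'red', np.int32(34), array([334., 261.]), array([224., 216., 203.]))
scene (array([0.4407, 0.1214, 0.025 ]), 'black', np.int32(37), array([414., 275.]), array([218., 218., 205.]))
scene (array([0.5261, 0.0512, 0.025 ]), 'black', np.int32(39), array([356., 280.]), array([218., 218., 205.]))
scene (array([0.5182, 0.1404, 0.025 ]), 'black', np.int32(43), array([398., 301.]), array([224., 224., 212.]))
plate [array([0.662, 0.352, 0.01 ]), array([0.604, 0.187, 0.01 ]), array([0.44, 0.25, 0.01]), array([0.5  , 0.411, 0.01 ])] [0.5515 0.3    0.01  ]
panel outer top [ 0.665 -0.053  0.072] [ 0.44  -0.196  0.072]
unit front edge top [ 0.766 -0.205  0.085] [ 0.533 -0.352  0.085]
handle [ 0.583 -0.06   0.047] [ 0.481 -0.125  0.047]
divider [ 0.563 -0.142  0.058] [ 0.65  -0.279  0.058]
dish rim [0.555 0.304 0.125]
cup rim [0.636 0.002 0.078] mat [0.636 0.009 0.003] [0.637 0.056 0.003] [ 0.636 -0.038  0.003] bot [0.377 0.197 0.09 ] lens [0.722 0.179 0.058]
```

Call:
{"op": "step_arm", "data": {"commands": [[[0, 0, 0, 0, 0, 0.18, 50], [0, 0, 0, 0, 0, 0.18, 50], [0, 0, 0, 0, 0, 0.18, 50], [0, 0, 0, 0, 0, 0.18, 50], [0, 0, 0, 0, 0, 0.18, 50], [0, 0, 0, 0, 0, 0.18, 50], [0, 0, 0, 0, 0, 0.18, 50], [0, 0, 0, 0, 0, 0.18, 50], [0, 0, 0, 0, 0, 0.18, 50], [0, 0, 0, 0, 0, 0.18, 50], [0, 0, 0, 0, 0, 0.18, 50], [0, 0, 0, 0, 0, 0.18, 50], [0, 0, 0, 0, 0, 0.18, 50], [0, 0, 0, 0, 0, 0, 50]]]}}

```text
time: 3.7
tool_pos: [0.1306, 0.5343, 0.4047]
ee_rot: [-3.142, -0.0, 0.564]
wrist_force: [0.5, 0.4, 0.5]
width: 0.0497
finger_force: 0.0
```

```bash
cat > plan.py <<'E'
import sys,json
from h import *
# plan.py x y z  -> grasp-point target; prints the move in tool axes (mm)
def state(show=True):
    o=robot.get_obs(); open('log.jsonl','a').write(json.dumps([list(map(float,o['joint_positions'])),list(map(float,o['tool_pos'])),list(map(float,o['ee_rot']))])+'\n')
    if show: print('t',round(o['time'],2),'q',np.round(o['joint_positions'],3),'rot',np.round(o['ee_rot'],3),'w',round(o['width'],4),'f',round(o['finger_force'],1))
    R=Rot.from_euler('xyz',o['ee_rot']).as_matrix(); return np.array(o['tool_pos']),R,o
if __name__=='__main__':
    p,R,o=state(); g=p+R[:,2]*.18; print('grasp pt',np.round(g,4))
    for a in sys.argv[1:]:
        t=np.array(eval(a)); print(a,'tool move mm',np.round(R.T@(t-g)*1000,1)); g=t
E
python3 plan.py '(.512,-.019,.15)' '(.512,-.019,.022)'
```

```text
t 3.7 q [ 1.228  0.087  1.371 -0.     1.684  2.235] rot [-3.142 -0.     0.564] w 0.0497 f 0.0
grasp pt [0.1306 0.5343 0.2247]
(.512,-.019,.15) tool move mm [ 26.6 671.4  74.7]
(.512,-.019,.022) tool move mm [ -0.   0. 128.]
```

Call:
{"op": "step_arm", "data": {"commands": [[[2, 48, 0, 0, 0, 0, 50], [2, 48, 0, 0, 0, 0, 50], [2, 48, 0, 0, 0, 0, 50], [2, 48, 0, 0, 0, 0, 50], [2, 48, 0, 0, 0, 0, 50], [2, 48, 0, 0, 0, 0, 50], [2, 48, 0, 0, 0, 0, 50], [2, 48, 0, 0, 0, 0, 50], [2, 48, 0, 0, 0, 0, 50], [2, 48, 0, 0, 0, 0, 50], [2, 48, 15, 0, 0, 0, 50], [2, 48, 20, 0, 0, 0, 50], [2, 48, 20, 0, 0, 0, 50], [0.6, 47.4, 20, 0, 0, 0, 50], [0, 0, 0, 0, 0, 0, 50]]]}}

```text
time: 5.58
tool_pos: [0.5114, -0.0221, 0.3272]
ee_rot: [-3.139, 0.004, 0.56]
wrist_force: [-0.5, 0.5, 0.3]
width: 0.05
finger_force: 0.0
```

```bash
python3 plan.py '(.512,-.019,.15)' '(.512,-.019,.022)'
python3 - <<'E'
from mounts import *
for n in('top','scene'):
    for m in mounts(snap(n)): print(n,m)
E
```

```text
t 5.58 q [-0.154  0.032  1.583 -0.     1.531  0.857] rot [-3.139  0.004  0.56 ] w 0.05 f 0.0
grasp pt [ 0.5105 -0.022   0.1472]
(.512,-.019,.15) tool move mm [ 2.8 -1.8 -2.8]
(.512,-.019,.022) tool move mm [  0.5   0.3 128. ]
top (array([0.5617, 0.0263, 0.025 ]), 'black', np.int32(20), array([293., 239.]), array([200., 194., 183.]))
top (array([ 0.5222, -0.0036,  0.025 ]), 'black', np.int32(53), array([306., 256.]), array([191., 185., 175.]))
top (array([0.5167, 0.1374, 0.025 ]), 'black', np.int32(31), array([245., 259.]), array([203., 199., 183.]))
top (array([0.4398, 0.1182, 0.025 ]), 'black', np.int32(28), array([253., 292.]), array([207., 204., 187.]))
scene (array([ 0.5121, -0.0175,  0.025 ]), 'red', np.int32(38), array([334., 261.]), array([232., 221., 209.]))
scene (array([0.4409, 0.1215, 0.025 ]), 'black', np.int32(38), array([414., 275.]), array([227., 226., 214.]))
scene (array([0.5263, 0.0511, 0.025 ]), 'black', np.int32(41), array([356., 280.]), array([226., 226., 214.]))
scene (array([0.5183, 0.1403, 0.025 ]), 'black', np.int32(44), array([398., 301.]), array([233., 233., 221.]))
```

Call:
{"op": "step_arm", "data": {"commands": [[[1.5, -1, 40, 0, 0, 0, 50], [1, -0.5, 40, 0, 0, 0, 50], [0.5, 0, 30, 0, 0, 0, 50], [0, 0, 14, 0, 0, 0, 50], [0, 0, 0, 0, 0, 0, 50], [0, 0, 0, 0, 0, 0, 20], [0, 0, 0, 0, 0, 0, 20], [0, 0, 0, 0, 0, 0, 20], [0, 0, 0, 0, 0, 0, 20], [0, 0, -40, 0, 0, 0, 20], [0, 0, -50, 0, 0, 0, 20], [0, 0, -50, 0, 0, 0, 20], [0, 0, -50, 0, 0, 0, 20], [0, 0, 0, 0, 0, 0, 20]]]}}

```text
time: 7.42
tool_pos: [0.5131, -0.017, 0.4009]
ee_rot: [3.135, -0.008, 0.562]
wrist_force: [-0.4, -0.7, -1.0]
width: 0.0312
finger_force: 30.0
```

```bash
python3 plan.py '(.641,-.152,.2)' '(.641,-.152,.046)'
```

```text
t 7.42 q [-0.144  0.003  1.466  0.     1.663  0.865] rot [ 3.135 -0.008  0.562] w 0.0312 f 30.0
grasp pt [ 0.5149 -0.0173  0.2209]
(.641,-.152,.2) tool move mm [ 34.8 181.1  22.3]
(.641,-.152,.046) tool move mm [ -1.2  -1.  154. ]
```

Call:
{"op": "step_arm", "data": {"commands": [[[0, 0, 0, 0, 0.18, 0, 20], [0, 0, 0, 0, 0.18, 0, 20], [0, 0, 0, 0, 0.18, 0, 20], [0, 0, 0, 0, 0.18, 0, 20], [0, 0, 0, 0, 0.18, 0, 20], [0, 0, 0, 0, 0.18, 0, 20], [0, 0, 0, 0, 0, 0, 20]]]}}

```text
time: 8.3
tool_pos: [0.5117, -0.0173, 0.3922]
ee_rot: [-3.131, -1.075, 0.551]
wrist_force: [-0.7, 1.1, -1.2]
width: 0.0313
finger_force: 30.0
```

Run:
```python
from plan import *
p,R,o=state(); g=p+R[:,2]*.18; print(g)
s=snap('scene'); u=proj(s,g); print(u)
x,y=u.astype(int); c=s['color'][y-40:y+40,x-50:x+50,::-1]
cv2.imwrite('pics/u1.png',cv2.resize(c,(600,480),interpolation=cv2.INTER_CUBIC))
```

```text
t 8.3 q [-0.357 -0.199  1.825  1.004  0.978  0.298] rot [-3.131 -1.075  0.551] w 0.0313 f 30.0
[0.64552251 0.06720615 0.30651512]
[318.41263129 175.09416583]
```

View pics/u1.png

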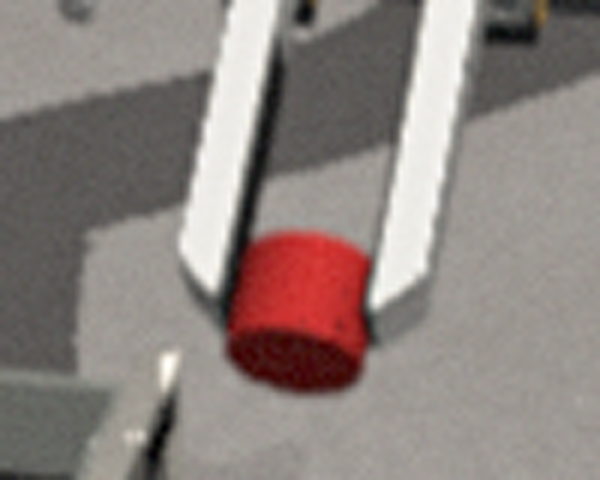

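Call:
{"op": "step_arm", "data": {"commands": [[[0, 0, 0, 0, -0.18, 0, 20], [0, 0, 0, 0, -0.18, 0, 20], [0, 0, 0, 0, -0.18, 0, 20], [0, 0, 0, 0, -0.18, 0, 20], [0, 0, 0, 0, -0.18, 0, 20], [0, 0, 0, 0, -0.18, 0, 20], [9, 45, 0, 0, 0, 0, 20], [9, 45, 0, 0, 0, 0, 20], [8, 45, 0, 0, 0, 0, 20], [8, 45, 15, 0, 0, 0, 20], [0, 0, 0, 0, 0, 0, 20], [0, 0, 0, 0, 0, 0, 20]]]}}

```text
time: 9.85
tool_pos: [0.6373, -0.1508, 0.3804]
ee_rot: [-3.141, 0.002, 0.561]
wrist_force: [-0.1, -0.7, -0.5]
width: 0.0312
finger_force: 30.0
```

```bash
python3 plan.py '(.641,-.152,.1)' '(.641,-.152,.046)'
```

```text
t 9.85 q [-3.190e-01  3.290e-01  1.133e+00 -1.000e-03  1.681e+00  6.910e-01] rot [-3.141e+00  2.000e-03  5.610e-01] w 0.0312 f 30.0
grasp pt [ 0.637  -0.1509  0.2004]
(.641,-.152,.1) tool move mm [  3.    3.1 100.4]
(.641,-.152,.046) tool move mm [ 0.1  0.  54. ]
```

Call:
{"op": "step_arm", "data": {"commands": [[[1.5, 1.5, 40, 0, 0, 0, 20], [1.5, 1.5, 45, 0, 0, 0, 20], [0, 0, 40, 0, 0, 0, 20], [0, 0, 20, 0, 0, 0, 20], [0, 0, 7, 0, 0, 0, 20], [0, 0, 0, 0, 0, 0, 20], [0, 0, 0, 0, 0, 0, 46], [0, 0, 0, 0, 0, 0, 46], [0, 0, 0, 0, 0, 0, 46], [0, 0, -40, 0, 0, 0, 46], [0, 0, -50, 0, 0, 0, 46], [0, 0, -50, 0, 0, 0, 50], [0, 0, 0, 0, 0, 0, 50]]]}}

```text
time: 11.48
tool_pos: [0.6419, -0.1522, 0.3756]
ee_rot: [3.132, -0.008, 0.562]
wrist_force: [-0.1, 0.1, 0.4]
width: 0.0502
finger_force: 0.0
```

```bash
python3 plan.py '(.5255,.049,.15)' '(.5255,.049,.022)'
python3 - <<'E'
from mounts import *
for n in('top','scene'):
    for m in mounts(snap(n),((.35,.7),(-.3,.22))): print(n,m)
E
```

```text
t 11.47 q [-0.319  0.336  1.133  0.     1.66   0.69 ] rot [ 3.132 -0.008  0.562] w 0.0502 f 0.0
grasp pt [ 0.644  -0.1529  0.1956]
(.5255,.049,.15) tool move mm [   6.9 -234.4   43.5]
(.5255,.049,.022) tool move mm [ -1.   -1.2 128. ]
top (array([ 0.6705, -0.0661,  0.025 ]), '?', np.int32(92), array([332., 194.]), array([218., 213., 199.]))
top (array([ 0.645 , -0.1574,  0.025 ]), 'red', np.int32(20), array([371., 204.]), array([209., 202., 185.]))
top (array([0.5249, 0.0478, 0.025 ]), 'black', np.int32(26), array([284., 255.]), array([209., 206., 189.]))
top (array([0.5168, 0.1374, 0.025 ]), 'black', np.int32(32), array([245., 259.]), array([207., 204., 188.]))
top (array([ 0.4622, -0.1981,  0.025 ]), '?', np.int32(79), array([390., 281.]), array([208., 197., 182.]))
top (array([0.4393, 0.1178, 0.025 ]), 'black', np.int32(31), array([253., 292.]), array([209., 207., 191.]))
scene (array([ 0.4796, -0.1583,  0.025 ]), '?', np.int32(34), array([295., 225.]), array([198., 195., 189.]))
scene (array([ 0.6241, -0.1747,  0.025 ]), 'red', np.int32(32), array([238., 252.]), array([229., 223., 210.]))
scene (array([0.441 , 0.1215, 0.025 ]), 'black', np.int32(40), array([414., 275.]), array([226., 226., 214.]))
scene (array([0.5263, 0.051 , 0.025 ]), 'black', np.int32(40), array([356., 280.]), array([228., 228., 216.]))
scene (array([0.5183, 0.1407, 0.025 ]), 'black', np.int32(46), array([398., 301.]), array([232., 232., 220.]))
```

Call:
{"op": "step_arm", "data": {"commands": [[[2, -45, 0, 0, 0, 0, 50], [2, -47, 0, 0, 0, 0, 50], [2, -47, 0, 0, 0, 0, 50], [2, -47, 18, 0, 0, 0, 50], [1, -46, 20, 0, 0, 0, 50], [0, 0, 45, 0, 0, 0, 50], [0, 0, 45, 0, 0, 0, 50], [0, 0, 27, 0, 0, 0, 50], [0, 0, 8, 0, 0, 0, 50], [0, 0, 0, 0, 0, 0, 50], [0, 0, 0, 0, 0, 0, 20], [0, 0, 0, 0, 0, 0, 20], [0, 0, 0, 0, 0, 0, 20], [0, 0, 0, 0, 0, 0, 20]]]}}

```text
time: 13.32
tool_pos: [0.5259, 0.049, 0.207]
ee_rot: [3.14, -0.002, 0.562]
wrist_force: [0.4, -0.4, 4.8]
width: 0.0313
finger_force: 30.0
```

Run:
```python
from plan import *
p,R,o=state(); print(p)
ex=np.array([.536,-.844,0]);ey=np.array([.844,.536,0]); fb=np.array([.540,-.217,0])
g=p+R[:,2]*.18
for y in(-.036,0,.036):
    t=fb+.015*ex+y*ey; t[2]=.18; print(y,t,np.round(R.T@(t-g)*1000,1))
```

```text
t 13.32 q [-0.014  0.164  1.691  0.     1.283  0.995] rot [ 3.14e+00 -2.00e-03  5.62e-01] w 0.0313 f 30.0
[0.52592701 0.04903826 0.20704683]
-0.036 [ 0.517656 -0.248956  0.18    ] [-165.8  247.8 -153. ]
0 [ 0.54804 -0.22966  0.18   ] [-129.8  247.6 -152.9]
0.036 [ 0.578424 -0.210364  0.18    ] [ -93.8  247.5 -152.8]
```

Call:
{"op": "step_arm", "data": {"commands": [[[0, 0, -50, 0, 0, 0, 20], [0, 0, -55, 0, 0, 0, 20], [-20, 30, -55, 0, 0, 0, 20], [-30, 45, 0, 0, 0, 0, 20], [-30, 45, 0, 0, 0, 0, 20], [-30, 45, 0, 0, 0, 0, 20], [-30, 45, 0, 0, 0, 0, 20], [-26, 38, 0, 0, 0, 0, 20], [0, 0, 0, 0, 0, 0, 20], [0, 0, 40, 0, 0, 0, 20], [0, 0, 45, 0, 0, 0, 20], [0, 0, 30, 0, 0, 0, 20], [0, 0, 16, 0, 0, 0, 20], [0, 0, 6, 0, 0, 0, 20], [0, 0, 0, 0, 0, 0, 20], [0, 0, 0, 0, 0, 0, 20]]]}}

```text
time: 15.32
tool_pos: [0.5177, -0.2477, 0.2283]
ee_rot: [3.138, -0.001, 0.562]
wrist_force: [-1.7, -1.7, 6.0]
width: 0.0313
finger_force: 30.0
```

```bash
python3 plan.py '(.5177,-.249,.049)'
```

```text
t 15.32 q [-5.450e-01  2.370e-01  1.558e+00 -1.000e-03  1.343e+00  4.640e-01] rot [ 3.138e+00 -1.000e-03  5.620e-01] w 0.0313 f 30.0
grasp pt [ 0.5182 -0.2481  0.0483]
(.5177,-.249,.049) tool move mm [-0.9  0.5 -0.7]
```

Call:
{"op": "step_arm", "data": {"commands": [[[0, 0, 0, 0, 0, 0, 46], [0, 0, 0, 0, 0, 0, 46], [0, 0, 0, 0, 0, 0, 46], [0, 0, -45, 0, 0, 0, 46], [0, 0, -50, 0, 0, 0, 46], [0, 0, -55, 0, 0, 0, 50], [26, -41, 0, 0, 0, 0, 50], [26, -41, 0, 0, 0, 0, 50], [26, -41, 0, 0, 0, 0, 50], [26, -41, 0, 0, 0, 0, 50], [26, -41, 0, 0, 0, 0, 50], [26, -41, 0, 0, 0, 0, 50], [25, -41, 0, 0, 0, 0, 50], [25, -41, 20, 0, 0, 0, 50], [0, 0, 20, 0, 0, 0, 50], [0, 0, 0, 0, 0, 0, 50], [0, 0, 0, 0, 0, 0, 50]]]}}

```text
time: 17.45
tool_pos: [0.5169, 0.1395, 0.3366]
ee_rot: [3.141, -0.001, 0.561]
wrist_force: [-0.2, 0.2, 1.2]
width: 0.0503
finger_force: 0.0
```

```bash
python3 plan.py '(.5175,.139,.15)' '(.5175,.139,.023)'
python3 - <<'E'
from mounts import *
for n in('top','scene'):
    for m in mounts(snap(n),((.35,.7),(-.3,.22))): print(n,m)
E
```

```text
t 17.45 q [0.158 0.078 1.516 0.    1.547 1.167] rot [ 3.141e+00 -1.000e-03  5.610e-01] w 0.0503 f 0.0
grasp pt [0.517  0.1396 0.1566]
(.5175,.139,.15) tool move mm [0.1 0.8 6.6]
(.5175,.139,.023) tool move mm [-1.00e-01 -0.00e+00  1.27e+02]
top (array([ 0.6467, -0.1599,  0.025 ]), 'red', np.int32(21), array([372., 203.]), array([201., 195., 179.]))
top (array([ 0.5735, -0.0741,  0.025 ]), '?', np.int32(15), array([336., 234.]), array([185., 178., 167.]))
top (array([0.5318, 0.2018, 0.025 ]), 'black', np.int32(56), array([217., 252.]), array([194., 187., 177.]))
top (array([ 0.5211, -0.2542,  0.025 ]), 'black', np.int32(14), array([414., 256.]), array([195., 192., 176.]))
scene (array([ 0.4964, -0.2729,  0.025 ]), 'black', np.int32(23), array([255., 207.]), array([215., 212., 200.]))
scene (array([ 0.4782, -0.1578,  0.025 ]), '?', np.int32(46), array([296., 224.]), array([197., 195., 188.]))
scene (array([ 0.6263, -0.1776,  0.025 ]), 'red', np.int32(32), array([237., 252.]), array([227., 218., 205.]))
scene (array([0.4407, 0.1213, 0.025 ]), 'black', np.int32(40), array([414., 275.]), array([224., 224., 212.]))
scene (array([0.5183, 0.1405, 0.025 ]), 'black', np.int32(45), array([398., 301.]), array([232., 231., 220.]))
```

Call:
{"op": "step_arm", "data": {"commands": [[[0, 1, 45, 0, 0, 0, 50], [0, 0, 50, 0, 0, 0, 50], [0, 0, 27, 0, 0, 0, 50], [0, 0, 10, 0, 0, 0, 50], [0, 0, 0, 0, 0, 0, 50], [0, 0, 0, 0, 0, 0, 20], [0, 0, 0, 0, 0, 0, 20], [0, 0, 0, 0, 0, 0, 20], [0, 0, 0, 0, 0, 0, 20], [0, 0, 0, 0, 0, 0, 20]]]}}

```text
time: 18.8
tool_pos: [0.5178, 0.1391, 0.2055]
ee_rot: [3.14, -0.003, 0.562]
wrist_force: [-0.0, -0.8, 5.8]
width: 0.0314
finger_force: 30.0
```

```bash
python3 plan.py '(.548,-.2297,.18)'
```

```text
t 18.8 q [ 0.157  0.182  1.674 -0.     1.283  1.166] rot [ 3.14e+00 -3.00e-03  5.62e-01] w 0.0314 f 30.0
grasp pt [0.5183 0.1392 0.0255]
(.548,-.2297,.18) tool move mm [-171.   328.2 -154.6]
```

Call:
{"op": "step_arm", "data": {"commands": [[[0, 0, -50, 0, 0, 0, 20], [0, 0, -50, 0, 0, 0, 20], [0, 0, -55, 0, 0, 0, 20], [-22, 42, 0, 0, 0, 0, 20], [-22, 42, 0, 0, 0, 0, 20], [-22, 42, 0, 0, 0, 0, 20], [-22, 42, 0, 0, 0, 0, 20], [-22, 42, 0, 0, 0, 0, 20], [-22, 42, 0, 0, 0, 0, 20], [-20, 40, 0, 0, 0, 0, 20], [-19, 36, 0, 0, 0, 0, 20], [0, 0, 0, 0, 0, 0, 20], [0, 0, 40, 0, 0, 0, 20], [0, 0, 45, 0, 0, 0, 20], [0, 0, 25, 0, 0, 0, 20], [0, 0, 16, 0, 0, 0, 20], [0, 0, 6, 0, 0, 0, 20], [0, 0, 0, 0, 0, 0, 20], [0, 0, 0, 0, 0, 0, 20]]]}}

```text
time: 21.18
tool_pos: [0.5476, -0.2296, 0.228]
ee_rot: [3.14, -0.001, 0.562]
wrist_force: [-1.1, 0.7, -0.4]
width: 0.0315
finger_force: 30.0
```

```bash
python3 plan.py '(.548,-.2297,.0475)'
```

```text
t 21.18 q [-0.493  0.279  1.506  0.     1.354  0.516] rot [ 3.14e+00 -1.00e-03  5.62e-01] w 0.0315 f 30.0
grasp pt [ 0.5479 -0.2297  0.048 ]
(.548,-.2297,.0475) tool move mm [0.  0.1 0.5]
```

Call:
{"op": "step_arm", "data": {"commands": [[[0, 0, 0.5, 0, 0, 0, 46], [0, 0, 0, 0, 0, 0, 46], [0, 0, 0, 0, 0, 0, 46], [0, 0, -45, 0, 0, 0, 46], [0, 0, -50, 0, 0, 0, 46], [0, 0, -55, 0, 0, 0, 50], [12, -44, 0, 0, 0, 0, 50], [12, -44, 0, 0, 0, 0, 50], [12, -44, 0, 0, 0, 0, 50], [12, -44, 0, 0, 0, 0, 50], [12, -44, 0, 0, 0, 0, 50], [12, -44, 0, 0, 0, 0, 50], [12, -44, 0, 0, 0, 0, 50], [11, -44.5, 0, 0, 0, 0, 50], [0, 0, 0, 0, 0, -0.175, 50], [0, 0, 0, 0, 0, -0.175, 50], [0, 0, 0, 0, 0, -0.175, 50], [0, 0, 0, 0, 0, -0.175, 50], [0, 0, 0, 0, 0, -0.175, 50], [0, 0, 0, 0, 0, -0.175, 50]]]}}

```text
time: 23.68
tool_pos: [0.4397, 0.1193, 0.3765]
ee_rot: [3.141, -0.0, 1.618]
wrist_force: [-0.3, -0.3, -0.6]
width: 0.0502
finger_force: 0.0
```

Call:
{"op": "step_arm", "data": {"commands": [[[0, 0, 20, 0, 0, -0.175, 50], [0, 0, 20, 0, 0, -0.175, 50], [0, 0, 0, 0, 0, -0.17, 50], [0, 0, 0, 0, 0, 0, 50], [0, 0, 0, 0, 0, 0, 50]]]}}

```text
time: 24.3
tool_pos: [0.4399, 0.1193, 0.3368]
ee_rot: [3.141, 0.0, 2.129]
wrist_force: [-0.1, 0.6, -0.1]
width: 0.0501
finger_force: 0.0
```

```bash
python3 plan.py '(.4402,.1195,.15)' '(.4402,.1195,.0245)'
python3 - <<'E'
from mounts import *
for n in('top','scene'):
    for m in mounts(snap(n),((.35,.7),(-.3,.22))): print(n,m)
E
```

```text
t 24.3 q [ 0.14  -0.101  1.693  0.     1.549 -0.418] rot [3.141 0.    2.129] w 0.0501 f 0.0
grasp pt [0.44   0.1193 0.1568]
(.4402,.1195,.15) tool move mm [0.1 0.2 6.8]
(.4402,.1195,.0245) tool move mm [ 0.000e+00 -1.000e-01  1.255e+02]
top (array([ 0.6482, -0.1625,  0.025 ]), 'red', np.int32(18), array([373., 203.]), array([198., 192., 177.]))
top (array([ 0.5494, -0.2339,  0.025 ]), 'black', np.int32(14), array([404., 244.]), array([193., 189., 174.]))
top (array([ 0.5214, -0.2552,  0.025 ]), 'black', np.int32(16), array([414., 255.]), array([192., 188., 173.]))
top (array([0.4291, 0.1613, 0.025 ]), 'black', np.int32(48), array([234., 296.]), array([192., 186., 176.]))
scene (array([ 0.498 , -0.2745,  0.025 ]), 'black', np.int32(23), array([254., 207.]), array([209., 206., 194.]))
scene (array([ 0.528 , -0.2542,  0.025 ]), 'black', np.int32(23), array([249., 217.]), array([212., 209., 196.]))
scene (array([ 0.6276, -0.1797,  0.025 ]), 'red', np.int32(32), array([235., 252.]), array([224., 217., 204.]))
scene (array([0.4409, 0.1215, 0.025 ]), 'black', np.int32(38), array([414., 275.]), array([223., 222., 210.]))
```

Call:
{"op": "step_arm", "data": {"commands": [[[0, 0, 45, 0, 0, 0, 50], [0, 0, 50, 0, 0, 0, 50], [0, 0, 27, 0, 0, 0, 50], [0, 0, 10, 0, 0, 0, 50], [0, 0, 0, 0, 0, 0, 50], [0, 0, 0, 0, 0, 0, 20], [0, 0, 0, 0, 0, 0, 20], [0, 0, 0, 0, 0, 0, 20], [0, 0, 0, 0, 0, 0, 20], [0, 0, 0, 0, 0, 0, 20], [0, 0, -50, 0, 0, 0, 20], [0, 0, -50, 0, 0, 0, 20], [0, 0, -55, 0, 0, 0, 20], [0, 0, 0, 0, 0, 0.175, 20], [0, 0, 0, 0, 0, 0.175, 20], [0, 0, 0, 0, 0, 0.175, 20], [0, 0, 0, 0, 0, 0.175, 20], [0, 0, 0, 0, 0, 0.175, 20], [0, 0, 0, 0, 0, 0.175, 20], [0, 0, 0, 0, 0, 0.175, 20]]]}}

```text
time: 26.9
tool_pos: [0.4397, 0.1193, 0.3589]
ee_rot: [-3.141, 0.001, 0.901]
wrist_force: [0.8, 0.5, -1.4]
width: 0.0313
finger_force: 30.0
```

Call:
{"op": "step_arm", "data": {"commands": [[[0, 0, 0, 0, 0, 0.175, 20], [0, 0, 0, 0, 0, 0.17, 20], [0, 0, 0, 0, 0, 0, 20], [0, 0, 0, 0, 0, 0, 20]]]}}

```text
time: 27.4
tool_pos: [0.4397, 0.1193, 0.3592]
ee_rot: [-3.141, 0.0, 0.564]
wrist_force: [-0.7, -0.4, -0.7]
width: 0.0309
finger_force: 30.0
```

```bash
python3 plan.py '(.580,-.212,.18)' '(.580,-.212,.0475)'
```

```text
t 27.4 q [ 0.14  -0.112  1.657  0.     1.596  1.147] rot [-3.141  0.     0.564] w 0.0309 f 30.0
grasp pt [0.4396 0.1193 0.1792]
(.580,-.212,.18) tool move mm [-58.5 355.   -0.9]
(.580,-.212,.0475) tool move mm [1.000e-01 0.000e+00 1.325e+02]
```

Call:
{"op": "step_arm", "data": {"commands": [[[-7, 44, 0, 0, 0, 0, 20], [-7, 44, 0, 0, 0, 0, 20], [-7, 44, 0, 0, 0, 0, 20], [-7, 44, 0, 0, 0, 0, 20], [-7, 44, 0, 0, 0, 0, 20], [-7, 45, 0, 0, 0, 0, 20], [-8, 45, 0, 0, 0, 0, 20], [-8.5, 45, 0, 0, 0, 0, 20], [0, 0, 0, 0, 0, 0, 20], [0, 0, 40, 0, 0, 0, 20], [0, 0, 45, 0, 0, 0, 20], [0, 0, 26, 0, 0, 0, 20], [0, 0, 16, 0, 0, 0, 20], [0, 0, 5, 0, 0, 0, 20], [0, 0, 0, 0, 0, 0, 20], [0, 0, 0, 0, 0, 0, 46], [0, 0, 0, 0, 0, 0, 46], [0, 0, 0, 0, 0, 0, 46], [0, 0, -45, 0, 0, 0, 46], [0, 0, -50, 0, 0, 0, 46]]]}}

```text
time: 29.9
tool_pos: [0.5791, -0.2122, 0.3222]
ee_rot: [-3.139, 0.002, 0.562]
wrist_force: [0.6, -0.2, -0.1]
width: 0.0459
finger_force: 0.0
```

Call:
{"op": "step_arm", "data": {"commands": [[[-20, -50, -20, 0, 0, 0, 20], [-20, -50, 0, 0, 0, 0, 0], [0, -50, 0, 0, 0, 0, 0], [0, -50, 0, 0, 0, 0, 0], [0, 0, 0, 0, 0, 0, 0], [0, 0, 0, 0, 0, 0, 0]]]}}

```text
time: 30.65
tool_pos: [0.4393, -0.0646, 0.3429]
ee_rot: [3.14, -0.001, 0.562]
wrist_force: [0.1, -0.3, 0.7]
width: 0.0003
finger_force: 0.0
```

```bash
python3 - <<'E'
from mounts import *
import plan
plan.state()
for n in('top','scene'):
    p=snap(n,n+'2.png')
    for m in mounts(p,((.3,.7),(-.3,.22))): print(n,m)
t=cv2.imread('pics/top2.png'); cv2.imwrite('pics/c3.png',cv2.resize(t[140:320,200:470],(780,520),interpolation=cv2.INTER_CUBIC))
E
python3 plan.py '(.484,-.016,.1)'
```

```text
t 30.65 q [-0.274 -0.132  1.708 -0.     1.564  0.735] rot [ 3.14e+00 -1.00e-03  5.62e-01] w 0.0003 f 0.0
top (array([ 0.6497, -0.164 ,  0.025 ]), 'red', np.int32(17), array([374., 202.]), array([200., 195., 179.]))
top (array([ 0.5825, -0.2166,  0.025 ]), 'black', np.int32(18), array([397., 230.]), array([194., 190., 175.]))
top (array([ 0.5505, -0.2359,  0.025 ]), 'black', np.int32(18), array([405., 243.]), array([194., 190., 174.]))
top (array([ 0.4327, -0.0591,  0.025 ]), 'black', np.int32(45), array([330., 294.]), array([187., 180., 171.]))
scene (array([ 0.4992, -0.2762,  0.025 ]), 'black', np.int32(22), array([253., 207.]), array([212., 209., 196.]))
scene (array([ 0.5292, -0.2557,  0.025 ]), 'black', np.int32(27), array([249., 216.]), array([210., 208., 196.]))
scene (array([ 0.6288, -0.1813,  0.025 ]), 'red', np.int32(31), array([234., 252.]), array([223., 214., 201.]))
scene (array([ 0.6077, -0.0648,  0.025 ]), '?', np.int32(35), array([282., 273.]), array([183., 180., 174.]))
scene (array([ 0.6541, -0.0827,  0.025 ]), '?', np.int32(17), array([257., 281.]), array([183., 178., 168.]))
scene (array([ 0.6279, -0.0161,  0.025 ]), '?', np.int32(13), array([292., 291.]), array([185., 183., 177.]))
t 30.75 q [-0.275 -0.13   1.707 -0.     1.564  0.735] rot [ 3.141 -0.     0.561] w 0.0006 f 0.0
grasp pt [ 0.4398 -0.0653  0.1626]
(.484,-.016,.1) tool move mm [ 63.7 -18.2  62.6]
```

View pics/c3.png

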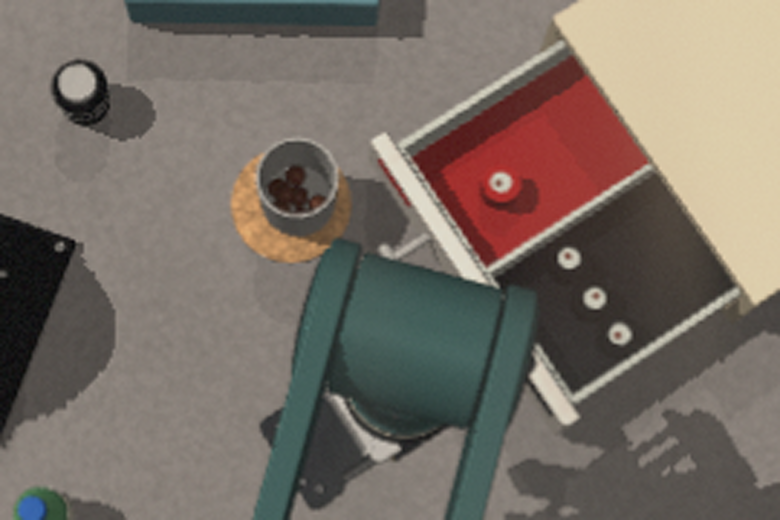

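```bash
python3 plan.py '(.501,-.044,.1)' '(.501,-.044,.048)' '(.621,-.234,.048)'
```

```text
t 30.75 q [-0.275 -0.13   1.707 -0.     1.564  0.735] rot [ 3.141 -0.     0.561] w 0.0006 f 0.0
grasp pt [ 0.4398 -0.0653  0.1626]
(.501,-.044,.1) tool move mm [63.2 14.5 62.6]
(.501,-.044,.048) tool move mm [-0. -0. 52.]
(.621,-.234,.048) tool move mm [6.000e-01 2.247e+02 1.000e-01]
```

Call:
{"op": "step_arm", "data": {"commands": [[[32, 7, 20, 0, 0, 0, 0], [31, 7, 42, 0, 0, 0, 0], [0, 0, 40, 0, 0, 0, 0], [0, 0, 13, 0, 0, 0, 0], [0, 0, 0, 0, 0, 0, 0], [0, 15, 0, 0, 0, 0, 0], [0, 15, 0, 0, 0, 0, 0], [0, 15, 0, 0, 0, 0, 0], [0, 15, 0, 0, 0, 0, 0], [0, 15, 0, 0, 0, 0, 0], [0, 15, 0, 0, 0, 0, 0], [0, 15, 0, 0, 0, 0, 0], [0, 15, 0, 0, 0, 0, 0], [0, 15, 0, 0, 0, 0, 0], [0, 15, 0, 0, 0, 0, 0], [0, 15, 0, 0, 0, 0, 0], [0, 15, 0, 0, 0, 0, 0], [0, 8, 0, 0, 0, 0, 0], [0, 0, 0, 0, 0, 0, 0]]]}}

```text
time: 33.12
tool_pos: [0.6001, -0.2026, 0.2274]
ee_rot: [3.141, 0.0, 0.561]
wrist_force: [0.3, 0.2, -0.0]
width: 0.0004
finger_force: 0.0
```

Call:
{"op": "step_arm", "data": {"commands": [[[0, 8, 0, 0, 0, 0, 0], [0, 6, 0, 0, 0, 0, 0], [0, 4, 0, 0, 0, 0, 0], [0, 0, 0, 0, 0, 0, 0]]]}}

```text
time: 33.62
tool_pos: [0.6097, -0.2174, 0.2275]
ee_rot: [3.141, -0.0, 0.562]
wrist_force: [0.3, -0.5, -0.4]
width: 0.0007
finger_force: 0.0
```

Run:
```python
from h import *
import plan
plan.state()
for n in('top',):
    p=snap(n,n+'3.png')
t=cv2.imread('pics/top3.png'); cv2.imwrite('pics/c4.png',cv2.resize(t[140:320,200:470],(780,520),interpolation=cv2.INTER_CUBIC))
```

```text
t 33.62 q [-0.43   0.391  1.36  -0.     1.39   0.579] rot [ 3.141 -0.     0.562] w 0.0007 f 0.0
```

View pics/c4.png

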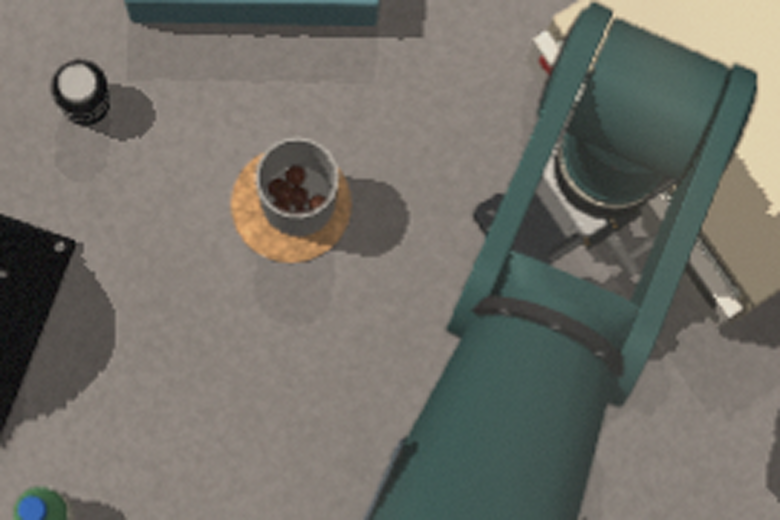

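Drawer almost shut (panel at crop 545,45 to 735,305, slightly proud); keep pushing in small steps.

Call:
{"op": "step_arm", "data": {"commands": [[[0, 6, 0, 0, 0, 0, 0], [0, 5, 0, 0, 0, 0, 0], [0, 4, 0, 0, 0, 0, 0], [0, 0, 0, 0, 0, 0, 0]]]}}

```text
time: 34.17
tool_pos: [0.6152, -0.2246, 0.2276]
ee_rot: [-3.121, 0.003, 0.564]
wrist_force: [-14.5, 17.8, 13.1]
width: 0.0006
finger_force: 11.8
```

Call:
{"op": "step_arm", "data": {"commands": [[[0, 4, 0, 0, 0, 0, 0], [0, 3, 0, 0, 0, 0, 0], [0, 0, 0, 0, 0, 0, 0]]]}}

```text
time: 34.55
tool_pos: [0.617, -0.2267, 0.2276]
ee_rot: [-3.107, 0.005, 0.566]
wrist_force: [-24.7, 31.1, 21.8]
width: 0.0008
finger_force: 19.7
```

Call:
{"op": "step_arm", "data": {"commands": [[[0, -10, 0, 0, 0, 0, 0], [0, -30, 0, 0, 0, 0, 0], [0, -40, 0, 0, 0, 0, 0], [0, -40, -20, 0, 0, 0, 30], [0, -30, -50, 0, 0, 0, 60], [0, -20, -50, 0, 0, 0, 94], [0, 0, -40, 0, 0, 0, 94], [0, 0, 0, 0, 0, 0, 94], [0, 0, 0, 0, 0, 0, 94]]]}}

```text
time: 35.67
tool_pos: [0.5306, -0.092, 0.3864]
ee_rot: [-3.141, 0.001, 0.562]
wrist_force: [-2.2, -0.7, -0.7]
width: 0.0567
finger_force: 0.0
```

```bash
cat > kin.py <<'E'
import json,numpy as np
from scipy.spatial.transform import Rotation as Rot
from scipy.optimize import least_squares
lo=np.array([-3.1,-.76,.27,-1.08,.17,-2.57]);hi=np.array([3.1,2.03,2.55,4.22,2.65,2.57])
RC=Rot.identity()
def fk(q,k):
    E=Rot.from_euler; y=k[0]
    R=E('z',q[0]); p=R.apply([k[1],k[0],k[2]])
    R=R*E('y',q[1]); p=p+R.apply([0,0,k[3]])
    R=R*E('y',q[2]); p=p+R.apply([k[4],0,k[5]])
    R=R*E('z',q[3])*E('y',q[4]); p=p+R.apply([k[6],k[8],k[7]])
    return p,R*E('z',q[5])*E('z',k[9])
def load():
    D=[json.loads(l) for l in open('log.jsonl')]
    return [(np.array(a),np.array(b),Rot.from_euler('xyz',c)) for a,b,c in D]
def fit():
    D=load()
    def res(k):
        r=[]
        for q,p,R in D:
            P,Q=fk(q,k); r+=list((P-p)*10)+list((Q.inv()*R).as_rotvec())
        r+=list(1e-3*(k-k0)); return np.array(r)
    best=None
    for a in(0,np.pi/2,-np.pi/2,np.pi):
        k0=np.array([.056,0,.4,.4,0,.4,0,.1,0,a]); s=least_squares(res,k0)
        if best is None or s.cost<best[0]: best=(s.cost,s.x,np.abs(res(s.x)[:-10]).max())
    return best
def ik(k,p,R,q0):
    f=lambda q:np.r_[(fk(q,k)[0]-p)*10,(fk(q,k)[1].inv()*R).as_rotvec()]
    s=least_squares(f,np.clip(q0,lo+.01,hi-.01),bounds=(lo,hi)); return s.x,np.abs(s.fun).max()
E
python3 - <<'E'
import plan; p,R,o=plan.state(); print(p)
import kin,numpy as np
b=kin.fit(); print(b[0],np.round(b[1],4),b[2])
E
```

```text
t 35.67 q [-0.277  0.066  1.429 -0.     1.647  0.732] rot [-3.141e+00  1.000e-03  5.620e-01] w 0.0567 f 0.0
[ 0.53063569 -0.0919594   0.38642965]
4.3177026448933926e-08 [ 0.0566 -0.      0.1526  0.449   0.1007  0.4998 -0.      0.1514 -0.
  1.5708] 2.3652644509652987e-07
```

```bash
cat > srch.py <<'E'
from h import *
import kin
k=kin.fit()[1]
def Rt(az,al):  # tool z tilted al from down toward azimuth az; closing axis horizontal
    h=np.array([np.cos(az),np.sin(az),0]); t=np.sin(al)*h-np.array([0,0,np.cos(al)])
    out=[]
    for s in(1,-1):
        y=s*np.array([-h[1],h[0],0]); x=np.cross(y,t); out.append(Rot.from_matrix(np.c_[x,y,t]))
    return out
if __name__=='__main__':
    t=snap('top'); s=snap('scene')
    C=lambda u,v,z:np.round(at(t,[u/2.889+200-.33,v/2.889+140-.33],z),4)
    print('rim',C(298.5,177,.078),'mat',C(291.5,201.5,.003))
    for p in(t,s):
        for q,z in(('cup_mid',.0405),('dish_mid',.105),('mat_top',.003)):
            r=models.tip_of(p,q); print(q,[(round(a['confidence'],2),np.round(at(p,a['xy'],z),4)) for a in r[:1]])
    cup=np.array([.640,.006,.055]); dish=np.array([.556,.305,.20])
    q0=np.array([-.3,.2,1.5,1.2,1.4,0])
    for al in(60,70):
      for az in range(20,171,15):
        for i,R in enumerate(Rt(np.radians(az),np.radians(al))):
            tz=R.as_matrix()[:,2]; out=[]
            for P in(cup,cup-.1*tz,cup+[0,0,.2],dish):
                for w in(0,):
                    b=min((kin.ik(k,P-.18*tz,R,np.r_[q0[:5],j]) for j in(-1.5,0,1.5)),key=lambda a:a[1]); out.append(b)
            if max(o[1] for o in out)<1e-3: print(al,az,i,[np.round(o[0],2).tolist() for o in (out[0],out[3])])
E
python3 srch.py
```

```text
rim [0.6396 0.002  0.078 ] mat [0.6386 0.0088 0.003 ]
cup_mid [(0.58, array([0.6439, 0.0055, 0.0405]))]
dish_mid [(0.67, array([0.562 , 0.3077, 0.105 ]))]
mat_top [(0.69, array([0.636 , 0.0056, 0.003 ]))]
cup_mid [(0.84, array([0.6499, 0.    , 0.0405]))]
dish_mid [(0.94, array([0.555 , 0.3067, 0.105 ]))]
mat_top [(0.6, array([0.6377, 0.0085, 0.003 ]))]
60 20 1 [[-0.39, 0.08, 2.13, 1.54, 0.63, -0.39], [0.46, -0.25, 2.07, -0.35, 0.29, 1.97]]
60 35 1 [[-0.5, 0.19, 2.01, 1.34, 0.93, -0.42], [0.25, -0.26, 2.08, 0.82, 0.43, 0.61]]
60 50 1 [[-0.55, 0.31, 1.84, 1.19, 1.18, -0.47], [0.08, -0.18, 2.01, 1.09, 0.77, 0.16]]
60 65 1 [[-0.55, 0.44, 1.65, 1.06, 1.41, -0.51], [-0.03, -0.04, 1.89, 1.12, 1.08, -0.06]]
60 80 1 [[-0.53, 0.57, 1.45, 0.95, 1.62, -0.56], [-0.07, 0.11, 1.74, 1.08, 1.34, -0.19]]
60 95 1 [[-0.48, 0.7, 1.24, 0.86, 1.82, -0.62], [-0.06, 0.27, 1.55, 1.03, 1.58, -0.29]]
60 110 1 [[-0.42, 0.83, 1.03, 0.77, 2.02, -0.69], [-0.03, 0.42, 1.35, 0.97, 1.79, -0.37]]
60 125 1 [[-0.35, 0.94, 0.82, 0.67, 2.21, -0.79], [0.02, 0.56, 1.14, 0.91, 2.0, -0.45]]
70 35 1 [[-0.56, 0.28, 2.05, 1.58, 1.04, -0.68], [0.22, -0.24, 2.18, 1.56, 0.36, -0.13]]
70 50 1 [[-0.6, 0.4, 1.87, 1.36, 1.28, -0.65], [0.03, -0.15, 2.11, 1.46, 0.79, -0.21]]
70 65 1 [[-0.6, 0.53, 1.66, 1.2, 1.49, -0.63], [-0.08, 0.0, 1.97, 1.36, 1.12, -0.29]]
70 80 1 [[-0.56, 0.66, 1.44, 1.07, 1.7, -0.63], [-0.12, 0.17, 1.79, 1.27, 1.39, -0.35]]
70 95 1 [[-0.51, 0.79, 1.21, 0.97, 1.91, -0.64], [-0.11, 0.33, 1.59, 1.18, 1.62, -0.39]]
70 110 1 [[-0.44, 0.92, 0.98, 0.89, 2.12, -0.67], [-0.07, 0.48, 1.37, 1.1, 1.84, -0.42]]
70 125 1 [[-0.36, 1.05, 0.75, 0.81, 2.32, -0.72], [-0.01, 0.63, 1.14, 1.04, 2.05, -0.45]]
```

Run:
```python
from srch import *
s=snap('scene'); print('rim scene',at(s,[294.9,279.0],.078))
R0=Rt(np.radians(65),np.radians(70))[1]; c=R0.inv().apply([0,0,1])
import itertools
G=np.array([.52,.322,.195])
for d in(0,40,60,80,90,100,110,120,130):
    R=R0*Rot.from_euler('z',np.radians(d)); m=R.apply(c)
    B=np.array([G+R.apply([a,b,e]) for a in np.linspace(-.0375,.0375,5) for b in np.linspace(-.0885,.0885,9) for e in np.linspace(-.18,-.078,5)])
    near=B[np.hypot(B[:,0]-.556,B[:,1]-.305)<.085]
    print(d,'tilt',round(np.degrees(np.arccos(m[2])),1),'az',round(np.degrees(np.arctan2(m[1],m[0])),1),'m',np.round(m,2),'minz',B[:,2].min().round(3),near[:,2].min().round(3) if len(near) else None)
from plan import state
p,R,o=state(); print(p,R0.as_euler('xyz'))
print('rotvec cur->R0',(Rot.from_matrix(R).inv()*R0).as_rotvec())
```

```text
rim scene [0.64176616 0.00795482 0.078     ]
0 tilt nan az 46.3 m [0. 0. 1.] minz 0.186 0.204
40 tilt 37.5 az -32.1 m [ 0.52 -0.32  0.79] minz 0.141 0.195
60 tilt 56.0 az -36.2 m [ 0.67 -0.49  0.56] minz 0.132 0.194
80 tilt 74.3 az -41.0 m [ 0.73 -0.63  0.27] minz 0.134 0.204
90 tilt 83.3 az -43.9 m [ 0.72 -0.69  0.12] minz 0.139 0.201
100 tilt 92.1 az -47.2 m [ 0.68 -0.73 -0.04] minz 0.134 0.195
110 tilt 100.7 az -51.0 m [ 0.62 -0.76 -0.19] minz 0.131 0.21
120 tilt 108.9 az -55.6 m [ 0.53 -0.78 -0.32] minz 0.132 0.204
130 tilt 116.8 az -61.3 m [ 0.43 -0.78 -0.45] minz 0.135 0.199
t 36.12 q [-0.277  0.066  1.428  0.     1.648  0.732] rot [-3.141e+00  1.000e-03  5.620e-01] w 0.0925 f 0.0
[ 0.530739   -0.09183314  0.38687924] [ 3.14159265 -1.22173048  1.13446401]
rotvec cur->R0 [ 0.34861731  1.18677498 -0.49952077]<stdin>:10: RuntimeWarning: invalid value encountered in arccos
```

Call:
{"op": "step_arm", "data": {"commands": [[[0, 0, 0, 0.0436, 0.1483, -0.0624, 94], [0, 0, 0, 0.0436, 0.1483, -0.0624, 94], [0, 0, 0, 0.0436, 0.1483, -0.0624, 94], [0, 0, 0, 0.0436, 0.1483, -0.0624, 94], [0, 0, 0, 0.0436, 0.1483, -0.0624, 94], [0, 0, 0, 0.0436, 0.1483, -0.0624, 94], [0, 0, 0, 0.0436, 0.1483, -0.0624, 94], [0, 0, 0, 0.0436, 0.1483, -0.0624, 94], [0, 0, 0, 0, 0, 0, 94], [0, 0, 0, 0, 0, 0, 94]]]}}

```text
time: 37.38
tool_pos: [0.5308, -0.0918, 0.3876]
ee_rot: [3.141, -1.219, 1.134]
wrist_force: [-0.0, 0.1, 0.1]
width: 0.0939
finger_force: 0.0
```

```bash
python3 plan.py '(.601,-.080,.162)' '(.601,-.080,.082)' '(.641,.005,.048)'
python3 - <<'E'
from mounts import *
t=snap('top','top4.png'); s=snap('scene','scene4.png')
a=cv2.imread('pics/scene4.png'); cv2.imwrite('pics/c5.png',cv2.resize(a[150:350,150:420],(800,592),interpolation=cv2.INTER_CUBIC))
E
```

```text
t 37.38 q [-0.547  0.073  1.62   1.208  1.631 -0.153] rot [ 3.141 -1.219  1.134] w 0.0939 f 0.0
grasp pt [0.6023 0.0613 0.3255]
(.601,-.080,.162) tool move mm [-197.8   58.6  -64.4]
(.601,-.080,.082) tool move mm [-75.1  -0.   27.6]
(.641,.005,.048) tool move mm [ 0.4  0.2 99.9]
```

View pics/c5.png

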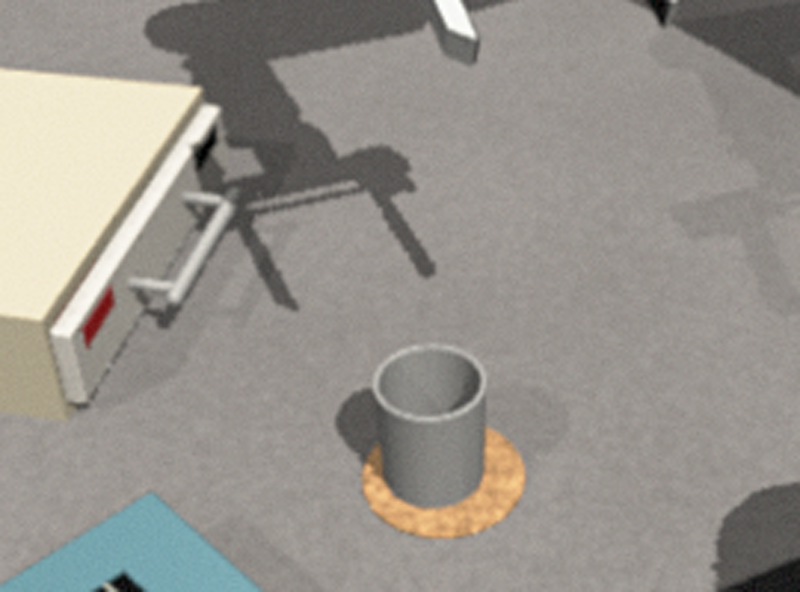

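Call:
{"op": "step_arm", "data": {"commands": [[[-40, 12, -13, 0, 0, 0, 94], [-40, 12, -13, 0, 0, 0, 94], [-40, 12, -13, 0, 0, 0, 94], [-40, 12, -13, 0, 0, 0, 94], [-38, 10.6, -12.4, 0, 0, 0, 94], [-38, 0, 14, 0, 0, 0, 94], [-37, 0, 13.6, 0, 0, 0, 94], [0, 0, 0, 0, 0, 0, 94], [0, 0, 0, 0, 0, 0, 94]]]}}

```text
time: 38.6
tool_pos: [0.5305, -0.2328, 0.1453]
ee_rot: [3.133, -1.222, 1.143]
wrist_force: [0.4, -0.7, 0.2]
width: 0.0943
finger_force: 0.0
```

```bash
python3 plan.py '(.641,.005,.048)'
python3 - <<'E'
from h import *
t=snap('top','top5.png')
a=cv2.imread('pics/top5.png'); cv2.imwrite('pics/c6.png',cv2.resize(a[170:250,250:390],(798,456),interpolation=cv2.INTER_CUBIC))
E
```

```text
t 38.6 q [-0.751  0.507  1.616  1.11   1.638 -0.627] rot [ 3.133 -1.222  1.143] w 0.0943 f 0.0
grasp pt [ 0.6021 -0.0795  0.0837]
(.641,.005,.048) tool move mm [-1.7 -0.6 99.6]
```

View pics/c6.png

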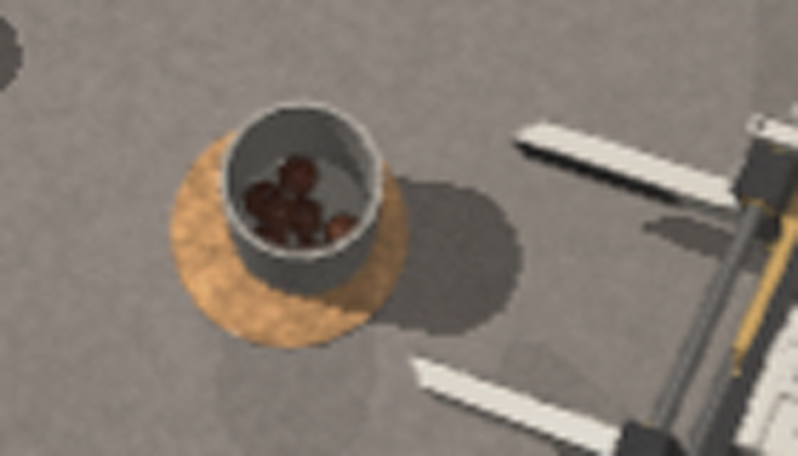

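Call:
{"op": "step_arm", "data": {"commands": [[[0, 0, 30, 0, 0, 0, 94], [-0.5, 0, 30, 0, 0, 0, 94], [-0.5, 0, 25, 0, 0, 0, 94], [-0.5, 0, 15, 0, 0, 0, 94], [0, 0, 0, 0, 0, 0, 94], [0, 0, 0, 0, 0, 0, 94]]]}}

```text
time: 39.4
tool_pos: [0.5696, -0.1486, 0.1089]
ee_rot: [3.135, -1.221, 1.14]
wrist_force: [0.5, 0.3, 0.3]
width: 0.0936
finger_force: 0.0
```

Call:
{"op": "step_arm", "data": {"commands": [[[0, 0, 0, 0, 0, 0, 55], [0, 0, 0, 0, 0, 0, 55], [0, 0, 0, 0, 0, 0, 55], [0, 0, 0, 0, 0, 0, 55], [0, 0, 0, 0, 0, 0, 55]]]}}

```text
time: 40.02
tool_pos: [0.5694, -0.1481, 0.108]
ee_rot: [3.14, -1.222, 1.136]
wrist_force: [0.5, -0.4, 1.0]
width: 0.065
finger_force: 30.0
```

```bash
python3 plan.py '(.529,.334,.195)'
```

```text
t 40.02 q [-0.596  0.546  1.657  1.197  1.489 -0.645] rot [ 3.14  -1.222  1.136] w 0.065 f 30.0
grasp pt [0.641  0.0051 0.0464]
(.529,.334,.195) tool move mm [ 225.6 -240.5  184.6]
```

Call:
{"op": "step_arm", "data": {"commands": [[[20, 0, -7, 0, 0, 0, 55], [40, 0, -14, 0, 0, 0, 55], [45, 0, -17, 0, 0, 0, 55], [40, 0, -14, 0, 0, 0, 55], [5, -15, 15, 0, 0, 0, 55], [10, -30, 29, 0, 0, 0, 55], [11, -30, 29, 0, 0, 0, 55], [11, -30, 29, 0, 0, 0, 55], [11, -30, 29, 0, 0, 0, 55], [11, -30, 29, 0, 0, 0, 55], [11, -30, 29, 0, 0, 0, 55], [11, -30, 29, 0, 0, 0, 55], [4.5, -15.5, 17, 0, 0, 0, 55], [0, 0, 0, 0, 0, 0, 55], [0, 0, 0, 0, 0, 0, 55]]]}}

```text
time: 41.9
tool_pos: [0.4573, 0.1809, 0.2623]
ee_rot: [3.138, -1.222, 1.138]
wrist_force: [1.1, -1.0, -2.2]
width: 0.0646
finger_force: 30.0
```

```bash
python3 plan.py '(.5255,.338,.198)'
python3 - <<'E'
from h import *
t=snap('top','top6.png'); s=snap('scene','scene6.png')
for p in(t,s): print([(round(r['confidence'],2),np.round(at(p,r['xy'],.105),3)) for r in models.tip_of(p,'dish_mid')[:1]])
a=cv2.imread('pics/top6.png'); b=cv2.imread('pics/scene6.png')
A=cv2.resize(a[170:320,100:260],(400,375)); B=cv2.resize(b[200:380,400:592],(400,375))
cv2.imwrite('pics/c7.png',np.hstack([A,B]))
E
```

```text
t 41.9 q [-0.012 -0.056  2.025  1.381  1.059 -0.274] rot [ 3.138 -1.222  1.138] w 0.0646 f 30.0
grasp pt [0.5289 0.3342 0.2008]
(.5255,.338,.198) tool move mm [-1.9 -4.7  2.9]
[(0.64, array([0.554, 0.31 , 0.105]))]
[(0.57, array([0.553, 0.305, 0.105]))]
```

View pics/c7.png

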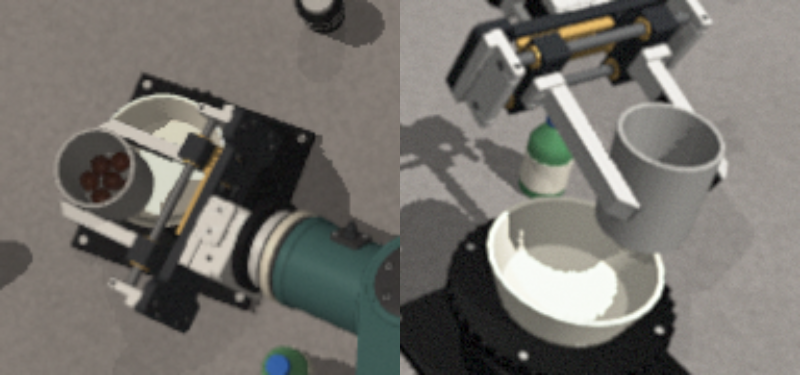

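Call:
{"op": "step_arm", "data": {"commands": [[[-2, -4.7, 3, 0, 0, 0, 55], [0, 0, 0, 0, 0, 0.15, 55], [0, 0, 0, 0, 0, 0.15, 55], [0, 0, 0, 0, 0, 0.15, 55], [0, 0, 0, 0, 0, 0.15, 55], [0, 0, 0, 0, 0, 0.15, 55], [0, 0, 0, 0, 0, 0.12, 55], [0, 0, 0, 0, 0, 0.1, 55], [0, 0, 0, 0, 0, 0.08, 55], [0, 0, 0, 0, 0, 0.06, 55], [0, 0, 0, 0, 0, 0.06, 55], [0, 0, 0, 0, 0, 0.06, 55], [0, 0, 0, 0, 0, 0.06, 55], [0, 0, 0, 0, 0, 0.06, 55], [0, 0, 0, 0, 0, 0.06, 55], [0, 0, 0, 0, 0, 0.06, 55], [0, 0, 0, 0, 0, 0.06, 55]]]}}

```text
time: 44.22
tool_pos: [0.4538, 0.185, 0.2585]
ee_rot: [-1.921, -0.037, -0.423]
wrist_force: [-0.1, 0.6, -1.7]
width: 0.0649
finger_force: 30.0
```

Run:
```python
from h import *
t=snap('top','top7.png'); s=snap('scene','scene7.png')
a=cv2.imread('pics/top7.png'); b=cv2.imread('pics/scene7.png')
A=cv2.resize(a[170:320,100:260],(400,375)); B=cv2.resize(b[200:380,400:592],(400,375))
cv2.imwrite('pics/c8.png',np.hstack([A,B]))
```

```text
(no output)
```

View pics/c8.png

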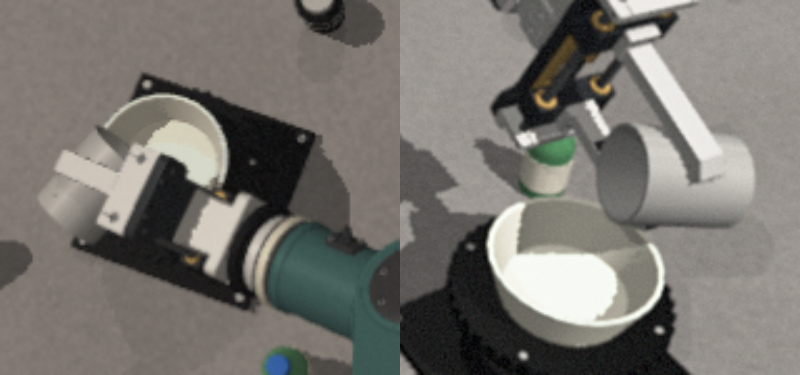

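Call:
{"op": "step_arm", "data": {"commands": [[[0, 0, 0, 0, 0, 0.06, 55], [0, 0, 0, 0, 0, 0.06, 55], [0, 0, 0, 0, 0, 0.06, 55], [0, 0, 0, 0, 0, 0.06, 55], [0, 0, 0, 0, 0, 0.06, 55], [0, 0, 0, 0, 0, 0.06, 55], [0, 0, 0, 0, 0, 0.06, 55], [0, 0, 0, 0, 0, 0.06, 55], [0, 0, 0, 0, 0, 0.06, 55], [0, 0, 0, 0, 0, 0.06, 55], [0, 0, 0, 0, 0, 0.06, 55], [0, 0, 0, 0, 0, 0.06, 55], [0, 0, 0, 0, 0, 0, 55], [0, 0, 0, 0, 0, 0, 55], [0, 0, 0, 0, 0, 0, 55], [0, 0, 0, 0, 0, 0, 55]]]}}

```text
time: 46.32
tool_pos: [0.454, 0.185, 0.2589]
ee_rot: [-2.008, 0.631, -0.706]
wrist_force: [0.4, -0.1, -1.1]
width: 0.0645
finger_force: 30.0
```

Run:
```python
from h import *
import plan; plan.state()
t=snap('top','top8.png'); s=snap('scene','scene8.png')
for p in(t,s):
    print([(round(r['confidence'],2),np.round(r['xy'])) for r in models.tip_of(p,'pellet1_mid')])
    print([(round(r['confidence'],2),np.round(at(p,r['xy'],.105),3)) for r in models.tip_of(p,'dish_mid')[:1]])
a=cv2.imread('pics/top8.png'); b=cv2.imread('pics/scene8.png')
A=cv2.resize(a[170:320,100:260],(400,375)); B=cv2.resize(b[200:380,400:592],(400,375))
cv2.imwrite('pics/c9.png',np.hstack([A,B]))
```

```text
t 46.33 q [-1.000e-03 -5.700e-02  2.034e+00  1.388e+00  1.048e+00  1.969e+00] rot [-2.008  0.631 -0.706] w 0.0645 f 30.0
[]
[(0.61, array([0.558, 0.311, 0.105]))]
[(0.4, array([459., 322.]))]
[(0.68, array([0.556, 0.306, 0.105]))]
```

View pics/c9.png

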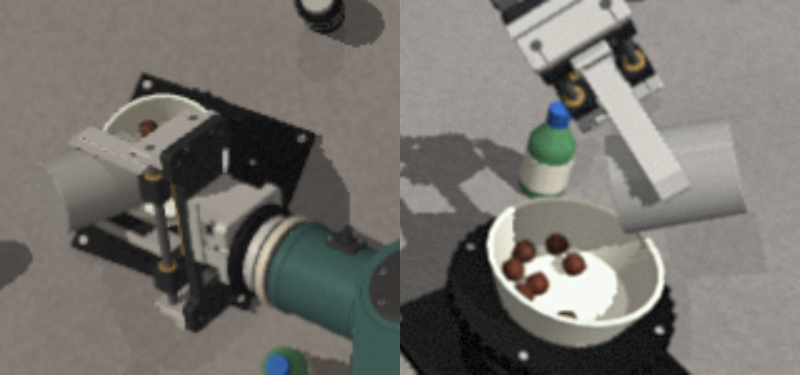

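Call:
{"op": "step_arm", "data": {"commands": [[[0, 0, 0, 0, 0, -0.173, 55], [0, 0, 0, 0, 0, -0.173, 55], [0, 0, 0, 0, 0, -0.173, 55], [0, 0, 0, 0, 0, -0.173, 55], [0, 0, 0, 0, 0, -0.173, 55], [0, 0, 0, 0, 0, -0.173, 55], [0, 0, 0, 0, 0, -0.173, 55], [0, 0, 0, 0, 0, -0.173, 55], [0, 0, 0, 0, 0, -0.173, 55], [0, 0, 0, 0, 0, -0.173, 55], [0, 0, 0, 0, 0, -0.173, 55], [0, 0, 0, 0, 0, -0.173, 55], [0, 0, 0, 0, 0, -0.174, 55], [0, 0, 0, 0, 0, 0, 55], [0, 0, 0, 0, 0, 0, 55]]]}}

```text
time: 48.5
tool_pos: [0.4539, 0.1851, 0.2589]
ee_rot: [-3.136, -1.222, 1.129]
wrist_force: [-0.4, 0.1, -1.3]
width: 0.0647
finger_force: 30.0
```

```bash
python3 plan.py '(.640,.006,.198)' '(.640,.006,.048)'
python3 - <<'E'
from h import *
t=snap('top','top9.png'); s=snap('scene','scene9.png')
a=cv2.imread('pics/top9.png'); b=cv2.imread('pics/scene9.png')
A=cv2.resize(a[170:320,100:260],(400,375),interpolation=cv2.INTER_CUBIC); B=cv2.resize(b[200:380,400:592],(400,375),interpolation=cv2.INTER_CUBIC)
cv2.imwrite('pics/c10.png',np.hstack([A,B]))
E
```

```text
t 48.5 q [-1.000e-03 -5.700e-02  2.034e+00  1.388e+00  1.048e+00 -2.780e-01] rot [-3.136 -1.222  1.129] w 0.0647 f 30.0
grasp pt [0.5255 0.3383 0.1973]
(.640,.006,.198) tool move mm [ -85.3  244.5 -237.7]
(.640,.006,.048) tool move mm [-141.     0.3   51.3]
```

View pics/c10.png

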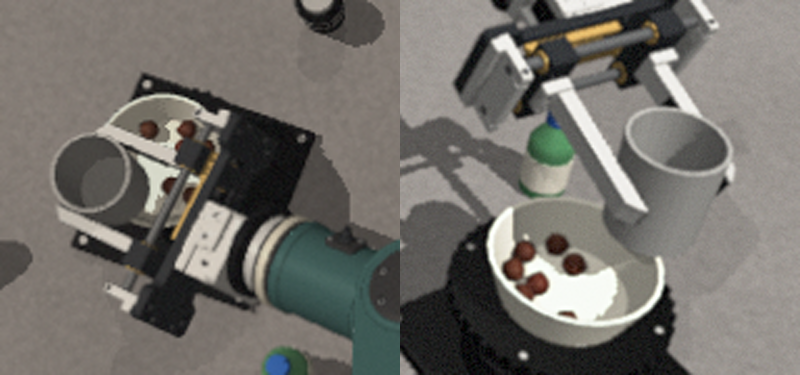

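Call:
{"op": "step_arm", "data": {"commands": [[[-5, 15, -15, 0, 0, 0, 55], [-11, 31, -30, 0, 0, 0, 55], [-11, 31, -30, 0, 0, 0, 55], [-11, 31, -30, 0, 0, 0, 55], [-11, 31, -30, 0, 0, 0, 55], [-11, 31, -30, 0, 0, 0, 55], [-11, 31, -30, 0, 0, 0, 55], [-9, 28, -28, 0, 0, 0, 55], [-5.3, 15.5, -14.7, 0, 0, 0, 55], [0, 0, 0, 0, 0, 0, 55], [-30, 0, 11, 0, 0, 0, 55], [-45, 0, 16, 0, 0, 0, 55], [-35, 0, 13, 0, 0, 0, 55], [-20, 0, 7, 0, 0, 0, 55], [-7, 0, 3, 0, 0, 0, 55], [0, 0, 0, 0, 0, 0, 55], [0, 0, 0, 0, 0, 0, 55]]]}}

```text
time: 50.72
tool_pos: [0.5695, -0.1474, 0.116]
ee_rot: [3.131, -1.222, 1.144]
wrist_force: [0.2, -0.9, -0.7]
width: 0.0648
finger_force: 30.0
```

```bash
python3 plan.py '(.640,.006,.0464)'
```

```text
t 50.73 q [-0.595  0.532  1.657  1.197  1.492 -0.635] rot [ 3.131 -1.222  1.144] w 0.0648 f 30.0
grasp pt [0.6412 0.0058 0.0544]
(.640,.006,.0464) tool move mm [-7.6 -1.2  2.4]
```

Call:
{"op": "step_arm", "data": {"commands": [[[-4, 0, 1.5, 0, 0, 0, 55], [-3, 0, 1, 0, 0, 0, 55], [-1, 0, 0.5, 0, 0, 0, 55], [0, 0, 0, 0, 0, 0, 55], [0, 0, 0, 0, 0, 0, 55]]]}}

```text
time: 51.35
tool_pos: [0.5693, -0.1474, 0.1074]
ee_rot: [3.135, -1.225, 1.141]
wrist_force: [-1.7, -1.7, 5.0]
width: 0.065
finger_force: 29.9
```

Call:
{"op": "step_arm", "data": {"commands": [[[0, 0, 0, 0, 0, 0, 75], [0, 0, 0, 0, 0, 0, 94], [0, 0, 0, 0, 0, 0, 94], [0, 0, 0, 0, 0, 0, 94], [0, 0, 0, 0, 0, 0, 94], [0, 0, 0, 0, 0, 0, 94], [0, 0, 0, 0, 0, 0, 94], [0, 0, -15, 0, 0, 0, 94], [0, 0, -30, 0, 0, 0, 94], [0, 0, -40, 0, 0, 0, 94], [0, 0, -40, 0, 0, 0, 94], [40, 0, -20, 0, 0, 0, 94], [50, 0, -20, 0, 0, 0, 94], [50, 0, -20, 0, 0, 0, 94], [0, 0, 0, 0, 0, 0, 94], [0, 0, 0, 0, 0, 0, 94]]]}}

```text
time: 53.35
tool_pos: [0.5151, -0.2615, 0.3003]
ee_rot: [-3.142, -1.221, 1.134]
wrist_force: [0.5, -0.2, -1.0]
width: 0.0941
finger_force: 0.0
```

Run:
```python
from look import *
import plan; print(plan.state()[0])
t=look('top','top10.png',['cup_mid','mat_top','dish_mid','lens_mid','cleaner_mid']); s=look('scene','scene10.png',['cup_mid','mat_top','dish_mid','lens_mid','cleaner_mid'])
a=cv2.imread('pics/top10.png'); b=cv2.imread('pics/scene10.png')
A=cv2.resize(a[140:340,120:460],(800,290)); A=cv2.resize(a[140:330,120:460],(525,293),interpolation=cv2.INTER_CUBIC); B=cv2.resize(b[170:400,160:560],(525,302),interpolation=cv2.INTER_CUBIC)
cv2.imwrite('pics/c11.png',np.vstack([A,B]))
```

```text
t 53.35 q [-0.804  0.318  1.516  1.125  1.809 -0.382] rot [-3.142 -1.221  1.134] w 0.0941 f 0.0
[ 0.51509301 -0.26146565  0.30027728]
top dish_mid 0.75 [164. 232.] [0.563 0.311 0.105]
top dish_mid 0.61 [175. 229.] [0.57  0.286 0.105]
top dish_mid 0.58 [183. 228.] [0.572 0.267 0.105]
top mat_top 0.84 [306. 210.] [ 0.636 -0.005  0.003]
top cup_mid 0.73 [164. 233.] [0.575 0.324 0.04 ]
top cup_mid 0.62 [303. 203.] [0.644 0.003 0.04 ]
top lens_mid 0.61 [228. 171.] [0.728 0.18  0.029]
top cleaner_mid 0.57 [212. 322.] [0.37  0.206 0.048]
scene dish_mid 0.97 [480. 330.] [0.555 0.306 0.105]
scene mat_top 0.92 [294. 309.] [0.643 0.005 0.003]
scene cup_mid 0.63 [294. 293.] [0.642 0.003 0.04 ]
scene lens_mid 0.78 [338. 384.] [0.724 0.182 0.029]
scene lens_mid 0.3 [162. 253.] [ 0.734 -0.28   0.029]
scene cleaner_mid 0.86 [472. 273.] [0.384 0.208 0.047]
scene cleaner_mid 0.65 [477. 332.] [0.507 0.288 0.047]
```

View pics/c11.png

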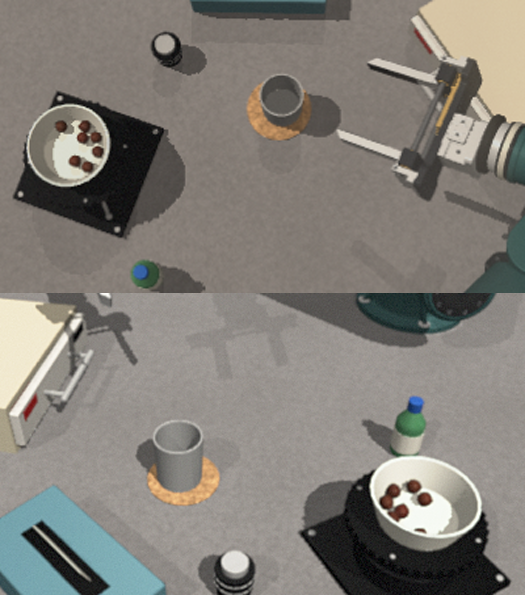

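```bash
python3 -c "
from bench import robot; print(robot.close_job())"
```

```text
the job is handed in; nothing more can be done
None
```

I handed the job in, with no verdict returned. The last pictures show all seven pellets in the dish on the stage, the empty cup upright on its mat, and the lens and cleaner bottle where they were. The one red and three black mounts were on their felts face up before I pushed the drawer shut until it stopped against about 40 N.

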